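# Zero and load a sprung magazine with flower bricks, then free and set the selector

### The arm

A 6-joint arm with a two-finger parallel gripper is mounted at the origin on the work surface. World frame = base frame: x ahead of the robot, y to its left, z up, the work surface at z = 0. Lengths are in m, angles in rad, forces in N, time in s.
With the tool pointing down it reaches from about 0.35 to 0.975 m from the base axis. Payload 4.9 kg.
Tool frame: the origin (TCP) lies at the very end of the fingers, on their centre line; the grasp point (between the pads) lies 19 mm behind it; z points along the fingers, x is the direction in which the jaws open and shut, and the axes are right-handed (so a half turn about z gives the same grasp; the last joint's range is limited). The gripper opens to 85 mm and grips with 20 to 120 N. Pads are 22 mm wide; open, the fingers measure 114 mm over their backs; the gripper's body (76 mm by 85 mm) begins 54 mm behind the grasp point. The pads swing forward as they close: fully open they stand 13 mm farther back than shut.
Start: joints at [0.997, 0.053, 1.613, -0, 1.476, -0.119], TCP at [0.275, 0.561, 0.231] pointing down, gripper open.
Joint ranges: [-3.01, 3.01], [-1.01, 2.22], [0.06, 2.58], [-1.02, 4.17], [0.09, 2.62], [-3.14, 3.14]. Speed limits (rad/s): [2.57, 2.57, 3.14, 3.14, 3.14, 3.14].

### API

Orientations are given as a rotation vector (axis times angle).
In Python, from station import ctrl, get_image, calibration, job gives the robot as it stands.
- The arm moves only by the tool jog_arm, never from a script. Its argument "deltas" is a list of rows, each a list of 3 entries, a list of its own where there are three numbers: the turn, a rotation vector about the tool's x, y, z in degrees, then the shift along the tool's x, y, z in m, then the finger opening in m, from 0 to 0.0854. In form: [[[ax, ay, az], [tx, ty, tz], gripper], ...]. A call has 1 to 12 rows; each row is the pose to reach, as a shift and turn from the pose commanded when the call began, along the tool's axes at that moment; what a row does not reach only later rows make up. A row lasts 1/12 s, in which the tool goes at most 41.7 mm and 7.16 degrees, less where a joint would pass 70% of its speed; a pose out of reach is approached as far as the arm can. A call with a gripper value outside its range is refused whole. The fingers move at their own pace and stop on an object; "squeeze" is the grip in N (left out, the last holds). Time passes only in rows, so rows that repeat a pose let the fingers close. It gives the time, the measured TCP pose, the force and the opening at its end, in the units of the state.
- ctrl.get_obs(): the state, without advancing time (a new reading comes with each control period).
- get_image(name): name is "scene" or "top" or "wrist"; returns the picture (480x640x3 uint8, red, green, blue); there is no depth.
- calibration(name): a dict with "mtx" (3x3 intrinsics, pixels), "k1" (the pictures are not rectified: a ray, as slopes to the right and down, at radius r is drawn at 1 + k1 r^2 times it, then the intrinsics apply), "origin" and "rotation" of the camera in the world; the wrist camera has in their place "tool_from_camera" (4x4, takes a point from camera to tool coordinates, whose origin is the TCP and whose axes are the tool frame's). Camera axes: x right, y up, looking along -z (the intrinsics and any distortion apply to the point x, -y, -z); pixel columns grow to the right and rows downward; lengths in m; the calibration is good to about 2 mm. A picture is of the moment at which its call begins: read the wrist's pose just before it. calibration takes no time and is no camera call.
- job.finish_job(): hands the job in, once; it reports no verdict.
The state is a dict: "t": time; "q": joint angles; "dq": joint speeds; "effort": joint torques, N m; "tool_pos": TCP position; "tool_rot": TCP orientation; "contact_force": force on the tool from outside, world axes, zero at the start; "wrist_torque": the same for the moment, N m; "opening": finger opening in m.
Only numpy, scipy, OpenCV 4.12 (cv2) and the standard library are available. Lean on these libraries where they do the work, as an engineer would, in place of code of your own. Each camera call takes 0.05 s, during which the arm holds its last target.

### The job

With the sprung magazine still empty, turn its dial until the pointer is on the red zero mark. Then load every blue-and-white flower brick on the table into the magazine: press the sprung carriage back, set the brick down on the bed so that it stands square, centred and side by side with the others between the fixed stop and the carriage, in any order. When all are in, turn the red isolator fully round to its end, which frees the black selector, then turn the selector fully to its end; leave the cups, tools and jars where they are.

Things in the scene. Friction and masses are not known exactly. Their poses are not given: they have to be found in the camera images.
- magazine: Fixed blue loading magazine, base plate 110 (x) by 310 (y) by 12 thick; the row of bricks runs along its y axis. Origin at the centre of its underside, on the table. At its -y end a dark steel fixed stop (90 wide, inner face at y = -135, top 67 above the table); then the sprung carriage; at y = +42 to +54 a dark bracket (57 high) behind the carriage; at y = +105 a white dial, 84 across, with its knob. There are no side walls: the row is open on both x sides and from above.
- bed (a point): Point on the magazine's bed at the foot of the fixed stop's inner face, on the magazine's centre line, 12 above the table; axes as the magazine: +y runs along the row from the stop to the carriage, z up.
- follower (a joint): Sprung carriage of the magazine, m: 0 as it starts, when its face stands 18 from the stop (too little for a brick); grows as it is pressed back along +y of the magazine, at most 0.140. The face stands at 18 mm + this value from the stop. Spring: about 5 N at 0, plus 0.28 N per 10 mm (under 9 N in all); it closes again as soon as it is let go. It never latches. One good way is to press it back with the side of the held brick above the others, then lower the brick.
- follower_face (a point): Middle of the top edge of the carriage's face that looks to the stop (-y of the magazine). The carriage is an upright aluminium plate 80 wide (x), 16 thick (behind the face, to +y), reaching 102 above the table (90 above the bed; the point lies at 100), so 24 above the tops of loaded bricks.
- tare (a joint): Dial knob on the magazine, rad: 0 when its red pointer is on the red zero mark, which is on the dial's side towards -x of the magazine; positive is anticlockwise from above. Turns from -1.5 to 1.5, starts between 0.5 and 1.3, stays where it is left (friction 0.04 N m).
- tare_grip (a point): Black dial knob (dial face 30 above the table), axis at x = 0, y = +105 of the magazine. Its bar grip is 50 long, 12 wide, 34 tall; this point lies on the turning axis (vertical), 9 below the bar's top. The bar lies along the pointer: along x of the magazine at zero. The point's -x axis points along the pointer.
- panel: Fixed grey control box, 150 (x) by 240 (y) by 40 high; origin at the centre of its underside. The isolator's axis is at y = -55, the selector's at y = +55 of the box.
- isolator (a joint): Red isolator, rad: 0 at the start, when its bar and long arm with a end block point to +y of the box and block the selector's arm; turn it anticlockwise from above to its end at 1.3, when it points to the green mark near the box's -x edge. Stays where it is left (friction 0.05 N m).
- isolator_grip (a point): Red isolator handle. Its bar grip is 50 long, 12 wide, 34 tall; this point lies on the turning axis (vertical), 9 below the bar's top. The bar lies along the point's y axis. The arm and end block below it reach 70 from the axis, between 2 and 10 above the box.
- selector (a joint): Black selector with a yellow arm below, rad: 0 at the start, when bar and arm point to the white mark (0.7 rad to the -x side of the box's -y direction); turn it anticlockwise from above to its end at 1.4, when they point to the green mark. It is blocked after about 0.3 rad until the isolator has been turned to its end: do not force it. Stays where it is left (friction 0.05 N m).
- selector_grip (a point): Black selector handle. Its bar grip is 50 long, 12 wide, 34 tall; this point lies on the turning axis (vertical), 9 below the bar's top. At joint value 0 the bar lies along the direction (-0.644, -0.765) in the box's x, y; it turns with the joint. The point's own axes equal those of the box at joint value 0 and turn with it.
- brick0: White porcelain flower brick with blue bands and three dark holes in its top, 60 (its x) by 34 (its y) by 66 tall, about 200 g (160 to 260), hollow on a heavy solid foot so that its centre of mass is 16 above its underside, standing upright; origin at the centre of its underside. In the magazine its 34 thickness lies along the row, either way round. Three or four of the bricks are present.
- brick1: White porcelain flower brick with blue bands and three dark holes in its top, 60 (its x) by 34 (its y) by 66 tall, about 200 g (160 to 260), hollow on a heavy solid foot so that its centre of mass is 16 above its underside, standing upright; origin at the centre of its underside. In the magazine its 34 thickness lies along the row, either way round. Three or four of the bricks are present.
- brick2: White porcelain flower brick with blue bands and three dark holes in its top, 60 (its x) by 34 (its y) by 66 tall, about 200 g (160 to 260), hollow on a heavy solid foot so that its centre of mass is 16 above its underside, standing upright; origin at the centre of its underside. In the magazine its 34 thickness lies along the row, either way round. Three or four of the bricks are present.
- brick3: White porcelain flower brick with blue bands and three dark holes in its top, 60 (its x) by 34 (its y) by 66 tall, about 200 g (160 to 260), hollow on a heavy solid foot so that its centre of mass is 16 above its underside, standing upright; origin at the centre of its underside. In the magazine its 34 thickness lies along the row, either way round. Three or four of the bricks are present.
- wash_cup: Bystander: small white cup, 52 across, 45 high.
- glaze_bowl: Bystander: blue bowl, 110 across, 50 high.
- oxide_jar: Bystander: jar, 60 across, 85 high.
- brush: Bystander: brush, 180 long, lying.
- spatula: Bystander: spatula, 200 long, lying.
There are look-alikes about, which are no part of the job. Leave any green look-alike of the brick2 alone. What is shaped like the brick0 but green is not meant.

How it is judged:
On the way, in this order (a step that is already met when the one before it is completed fails the run):
1. the dial pointer is on zero while the magazine is still empty (value of joint tare between -0.08 and 0.08 rad and value of joint follower below 0.01 m), for 0.2 s.
2. every brick stands in the magazine between stop and carriage (x of brick0 in the frame of bed between -0.015 and 0.015 m and y of each of brick0, brick1, brick2, brick3 in the frame of bed above 0.013 m and y of each of brick0, brick1, brick2, brick3 in the frame of follower_face below -0.013 m and z of brick0 in the frame of bed between -0.004 and 0.004 m and angle between the y axis of each of brick0, brick1, brick2, brick3 and the y axis of magazine, either way round below 0.12 rad and angle between each of brick0, brick1, brick2, brick3's own z axis and vertical below 0.1 rad and x of brick1 in the frame of bed between -0.015 and 0.015 m and z of brick1 in the frame of bed between -0.004 and 0.004 m and x of brick2 in the frame of bed between -0.015 and 0.015 m and z of brick2 in the frame of bed between -0.004 and 0.004 m and x of brick3 in the frame of bed between -0.015 and 0.015 m and z of brick3 in the frame of bed between -0.004 and 0.004 m and value of joint follower below 0.13 m), for 0.2 s.
3. the isolator is turned to its end, with the selector not yet turned (value of joint isolator above 1.15 rad and value of joint selector below 0.45 rad), for 0.1 s.
4. the selector is turned to its end (value of joint selector above 1.2 rad), for 0.2 s.
At the end, for the whole second after the job is handed in: Every brick stands at rest on the bed between stop and carriage (height 4 mm, upright 0.1 rad, within 15 mm of the centre line, square within 0.12 rad), carriage back 130 mm at most; dial at zero within 0.08 rad; isolator beyond 1.15 rad, selector beyond 1.2 rad (all of step 2 and value of joint tare between -0.08 and 0.08 rad and linear speed of each of brick0, brick1, brick2, brick3 below 0.02 m/s and value of joint isolator above 1.15 rad and value of joint selector above 1.2 rad); the robot touches nothing.
It fails at once if a bystander (cup, bowl, jar, brush or spatula) is displaced by more than 40 mm (distance of any of wash_cup, glaze_bowl, oxide_jar, brush, spatula from where it was at the start of the episode above 0.04 m).
It fails at once if the selector is forced past the isolator that still blocks it (value of joint selector above 0.7 rad and value of joint isolator below 0.6 rad).
Of brick0, brick1, brick2, brick3 only 3 to 4 are there at a start; the rules pass over those that are not, and their reading is None.
At some moment in a run one of brick0, brick1, brick2, brick3 may be knocked a few centimetres aside while the robot is not near it.
It also fails if it takes over 192 s, if anything falls off the work surface, if the arm or the gripper's body presses on something with over 40 N, if the wrist force passes 120 N, or if a joint passes its speed limit or range.

## Working session

There is one attempt and no reset: what is moved stays moved. The work goes in short steps, Python scripts to look and compute and a tool call to move; the robot and the scene stay as the last step left them, time stands still between calls to the robot, and variables do not carry over. Pictures are saved under pics/ and viewed, and the job is handed in when it is done.

Besides the shell and the picture viewer there is one more tool, called after "Emit:" by a JSON object that holds its "name" and its "arguments". jog_arm: Moves the arm, as the interface text tells. Its arguments: {"type":"object","properties":{"deltas":{"type":"array","items":{"type":"array"}},"squeeze":{"type":"number"}},"required":["deltas"]}

```bash
ls; mkdir -p pics; python3 - <<'E'
from station import ctrl,get_image,calibration,job
import cv2
for n in("scene","top","wrist"):
    cv2.imwrite(f"pics/a_{n}.png",get_image(n)[:,:,::-1]); print(n,calibration(n))
print(ctrl.get_obs())
E
```

```text
pics
scene {'mtx': array([[596.8014778 ,   0.        , 324.2714561 ],
       [  0.        , 596.8014778 , 254.14494191],
       [  0.        ,   0.        ,   1.        ]]), 'k1': -0.16798763640870382, 'origin': array([1.33909308, 0.30279877, 1.11222249]), 'rotation': array([0.4745648 , 0.65477985, 1.83569288])}
top {'mtx': array([[433.06625432,   0.        , 322.95310084],
       [  0.        , 433.06625432, 237.16245729],
       [  0.        ,   0.        ,   1.        ]]), 'k1': -0.10302636219016145, 'origin': array([0.26682377, 0.00207094, 1.29312414]), 'rotation': array([ 0.19389853, -0.19228376, -1.59002826])}
wrist {'mtx': array([[397.25739889,   0.        , 326.78973584],
       [  0.        , 397.25739889, 242.0830745 ],
       [  0.        ,   0.        ,   1.        ]]), 'k1': -0.0038179246813122803, 'tool_from_camera': array([[ 9.99999507e-01,  2.70550248e-05, -9.92868293e-04,
         3.19787346e-05],
       [-2.64982753e-04, -9.56130812e-01, -2.92939927e-01,
        -7.70155583e-02],
       [-9.57237464e-04,  2.92940045e-01, -9.56130333e-01,
        -1.42771131e-01],
       [ 0.00000000e+00,  0.00000000e+00,  0.00000000e+00,
         1.00000000e+00]])}
{'t': 0.15, 'q': array([ 9.96999852e-01,  5.32274976e-02,  1.61399542e+00,  1.19305081e-05,
        1.47600518e+00, -1.18982618e-01]), 'dq': array([-0.00096406, -0.00244768, -0.00511268,  0.00039934, -0.0004398 ,
       -0.00087166]), 'effort': array([ 1.12623715e-03, -3.94243598e+01, -3.70720375e+01, -1.04351591e-04,
        4.70664250e-03, -4.67743519e-05]), 'tool_pos': array([0.27427594, 0.56105239, 0.23032157]), 'tool_rot': array([ 2.66449687e+00,  1.66305616e+00, -2.33275653e-03]), 'contact_force': array([-0.36159696, -0.70756829,  0.31089693]), 'wrist_torque': array([-0.02632379, -0.03889347, -0.03050061]), 'opening': 0.08564801432195256}
```

View pics/a_scene.png

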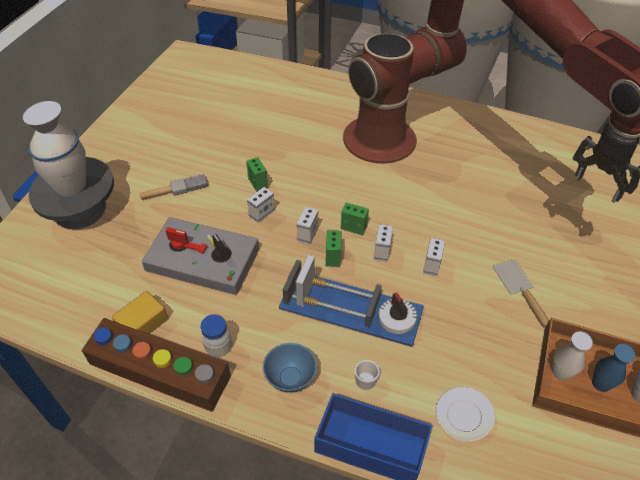

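View pics/a_top.png

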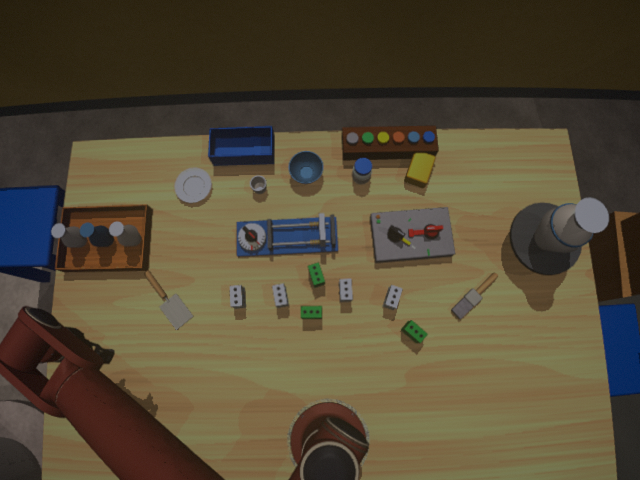

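View pics/a_wrist.png

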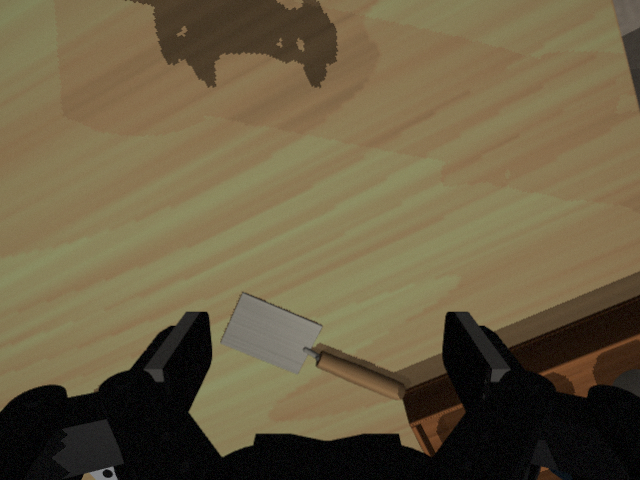

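```bash
cat > h.py <<'E'
import numpy as np,cv2
from scipy.spatial.transform import Rotation as R
from station import ctrl,get_image,calibration,job
def campose(n):
    c=calibration(n)
    if n=="wrist":
        o=ctrl.get_obs(); T=np.eye(4);T[:3,:3]=R.from_rotvec(o['tool_rot']).as_matrix();T[:3,3]=o['tool_pos']
        M=T@c['tool_from_camera']; return c,M[:3,:3],M[:3,3]
    return c,R.from_rotvec(c['rotation']).as_matrix(),np.array(c['origin'])
def rays(n,px,pose=None):
    c,Rm,o=pose or campose(n)
    px=np.asarray(px,float).reshape(-1,2)
    u=cv2.undistortPoints(px.reshape(-1,1,2),c['mtx'],np.array([c['k1'],0,0,0,0.])).reshape(-1,2)
    d=np.c_[u[:,0],-u[:,1],-np.ones(len(u))]@Rm.T
    return o,d
def plane(n,px,z,pose=None):
    o,d=rays(n,px,pose); return o+d*((z-o[2])/d[:,2])[:,None]
def proj(n,P,pose=None):
    c,Rm,o=pose or campose(n)
    p=(np.asarray(P,float).reshape(-1,3)-o)@Rm; u=np.c_[p[:,0],-p[:,1]]/-p[:,2:3]
    r2=(u**2).sum(1,keepdims=True); u=u*(1+c['k1']*r2)
    return np.c_[u[:,0]*c['mtx'][0,0]+c['mtx'][0,2],u[:,1]*c['mtx'][1,1]+c['mtx'][1,2]]
def save(name,im): cv2.imwrite(f"pics/{name}.png",im[:,:,::-1])
def tool():
    o=ctrl.get_obs(); return np.array(o['tool_pos']),R.from_rotvec(o['tool_rot']).as_matrix(),o
def togo(P,yaw):
    """tool x (jaw) along world angle yaw (deg), z down; returns delta turn(deg rotvec) and shift in tool axes"""
    p,M,o=tool(); best=None
    for k in(0,180,-180):
        a=np.radians(yaw+k); x=np.array([np.cos(a),np.sin(a),0]);z=np.array([0,0,-1.]);y=np.cross(z,x)
        rv=R.from_matrix(M.T@np.c_[x,y,z]).as_rotvec(degrees=True)
        if best is None or np.linalg.norm(rv)<np.linalg.norm(best):best=rv
    return np.round(best,2),np.round(M.T@(np.array(P)-p),4)
E
python3 - <<'E'
from h import *
im=get_image("top");s=get_image("scene");save("b_top",im)
save("b_crop",cv2.resize(im[200:340,220:460],None,fx=3.3,fy=3.3,interpolation=cv2.INTER_CUBIC))
save("b_scrop",cv2.resize(s[150:350,130:450],None,fx=2.5,fy=2.5,interpolation=cv2.INTER_CUBIC))
hsv=cv2.cvtColor(im,cv2.COLOR_RGB2HSV)
blue=cv2.inRange(hsv,(95,90,60),(125,255,255))
n,l,st,ce=cv2.connectedComponentsWithStats(blue)
for i in range(1,n):
    if st[i,4]>60: print("blue",st[i],ce[i].round(1))
w=cv2.inRange(hsv,(0,0,110),(180,60,255)); n,l,st,ce=cv2.connectedComponentsWithStats(w)
for i in range(1,n):
    if st[i,4]>40: print("white",st[i],ce[i].round(1), plane("top",ce[i],.06).round(3))
E
```

```text
blue [ 208  126   64   31 1114] [240.7 145.2]
blue [423 131  12  11  99] [428.4 136.2]
blue [408 132  11  10  91] [413.3 136.5]
blue [355 158  17  16 228] [362.9 165.4]
blue [290 162  31  21 446] [306.2 172.2]
blue [   0  186   58   81 4127] [ 26.1 225.3]
blue [325 217   6  24 106] [327.8 228.7]
blue [237 217 101  39 881] [281.9 244. ]
blue [272 218  47   7 204] [294.  220.8]
blue [ 80 223  14  14 152] [ 86.5 229.7]
blue [273 226  47  17 640] [294.5 233.9]
blue [ 599  304   41   92 3098] [621.2 347.6]
white [ 174  167   38   36 1018] [192.5 184.6] [[0.753 0.394 0.06 ]]
white [249 175  18  16  63] [256.8 183.6] [[0.749 0.196 0.06 ]]
white [ 558  198   50   35 1086] [586.9 214.3] [[ 0.625 -0.82   0.06 ]]
white [319 213   7  27 145] [321.8 225.9] [[0.609 0.002 0.06 ]]
white [109 222  14  14 162] [115.7 228.3] [[0.621 0.626 0.06 ]]
white [245 223  20  22 171] [257.  230.9] [[0.6   0.193 0.06 ]]
white [ 51 224  14  14 145] [ 57.7 230.3] [[0.62  0.817 0.06 ]]
white [238 228  13  22 121] [243.1 239.1] [[0.576 0.234 0.06 ]]
white [339 278  14  21 215] [345.9 288.3] [[ 0.423 -0.062  0.06 ]]
white [272 283  15  23 212] [278.7 293.7] [[0.413 0.13  0.06 ]]
white [229 285  13  22 204] [235.3 295.4] [[0.411 0.254 0.06 ]]
white [386 285  17  23 209] [393.7 295.8] [[ 0.397 -0.198  0.06 ]]
white [466 289  16  16 127] [473.4 296.4] [[ 0.387 -0.428  0.06 ]]
white [160 294  33  36 603] [175.6 311.1] [[0.369 0.427 0.06 ]]
white [305 442  50  17 115] [328.6 447.8] [[-0.007 -0.     0.06 ]]
```

View pics/b_crop.png

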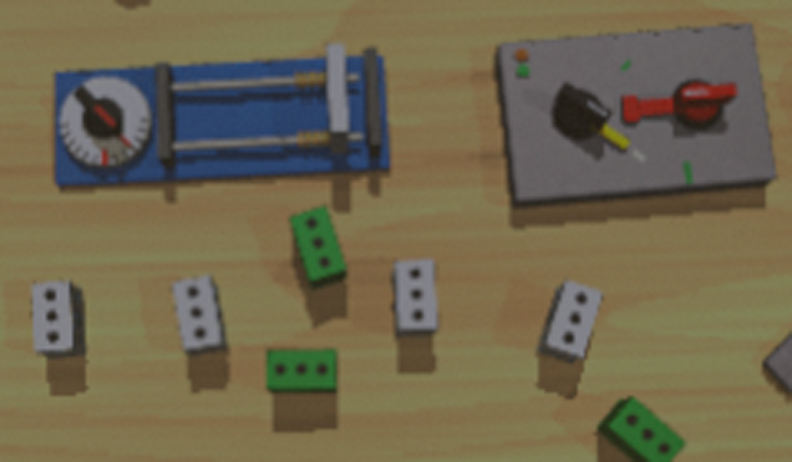

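View pics/b_scrop.png

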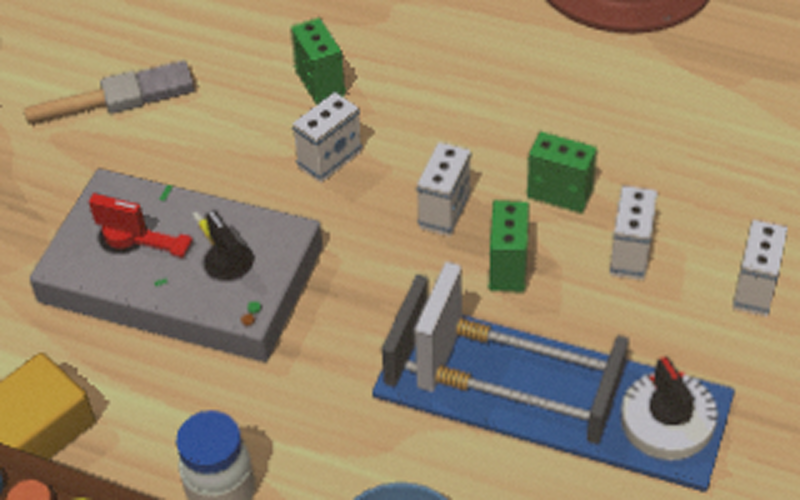

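```bash
python3 - <<'E'
from h import *
s=3.3
def C(p): return (np.array(p,float)/s+[220,200]-0.35)
q=plane("top",[C(p) for p in [(55,72),(58,186),(388,170),(387,56)]],.012);print(q.round(4),q.mean(0)); 
a=q[:2].mean(0)-q[2:].mean(0);print("mag len",np.linalg.norm(a),"yaw of +y",np.degrees(np.arctan2(a[1],a[0])), "wid",np.linalg.norm(q[0]-q[1]))
q=plane("top",[C(p) for p in [(500,45),(515,200),(775,180),(752,25)]],.04);print(q.round(4),q.mean(0))
a=q[:2].mean(0)-q[2:].mean(0);print("panel len",np.linalg.norm(a),"yaw +y",np.degrees(np.arctan2(a[1],a[0])))
for h in [[(50,295),(51,316),(54,337)],[(193,292),(196,312),(201,333)],[(415,273),(416,294),(418,315)],[(583,297),(576,317),(568,338)]]:
    q=plane("top",[C(p) for p in h],.066);d=q[0]-q[2];print("brick",q[1].round(4),np.degrees(np.arctan2(d[1],d[0])).round(1))
E
```

```text
[[ 0.6448  0.2655  0.012 ]
 [ 0.5357  0.2604  0.012 ]
 [ 0.5423 -0.043   0.012 ]
 [ 0.6512 -0.046   0.012 ]] [0.59350281 0.10920611 0.012     ]
mag len 0.3074801842064888 yaw of +y 91.21354446502593 wid 0.10926826294025244
[[ 0.6505 -0.149   0.04  ]
 [ 0.5056 -0.1545  0.04  ]
 [ 0.5167 -0.3912  0.04  ]
 [ 0.6636 -0.3846  0.04  ]] [ 0.58409506 -0.26982754  0.04      ]
panel len 0.23650272929119157 yaw +y 92.9431528612633
brick [0.41   0.2536 0.066 ] 6.4
brick [0.4105 0.1282 0.066 ] 10.7
brick [ 0.4208 -0.0614  0.066 ] 1.8
brick [ 0.3968 -0.1982  0.066 ] -23.5
```

```bash
python3 - <<'E'
from h import *
print(togo([.585,.16,.25],90))
E
```

```text
(array([-2.000e-02,  5.000e-02, -2.606e+01]), array([-0.224 ,  0.4553, -0.0191]))
```

Emit:
{"name": "jog_arm", "arguments": {"deltas": [[[0,0,-26],[-0.224,0.455,-0.02],0.085],[[0,0,-26],[-0.224,0.455,-0.02],0.085],[[0,0,-26],[-0.224,0.455,-0.02],0.085],[[0,0,-26],[-0.224,0.455,-0.02],0.085],[[0,0,-26],[-0.224,0.455,-0.02],0.085],[[0,0,-26],[-0.224,0.455,-0.02],0.085],[[0,0,-26],[-0.224,0.455,-0.02],0.085],[[0,0,-26],[-0.224,0.455,-0.02],0.085],[[0,0,-26],[-0.224,0.455,-0.02],0.085],[[0,0,-26],[-0.224,0.455,-0.02],0.085],[[0,0,-26],[-0.224,0.455,-0.02],0.085],[[0,0,-26],[-0.224,0.455,-0.02],0.085]]}}

```text
t: 1.25
tool_pos: [0.5775, 0.1692, 0.2509]
tool_rot: [2.223, 2.22, 0.0]
contact_force: [0.2, 1.5, -0.4]
opening: 0.0848
```

Emit:
{"name": "jog_arm", "arguments": {"deltas": [[[0,0,0],[0,0,0],0.085],[[0,0,0],[0,0,0],0.085],[[0,0,0],[0,0,0],0.085]]}}

```text
t: 1.5
tool_pos: [0.5763, 0.1712, 0.2504]
tool_rot: [-2.222, -2.219, 0.001]
contact_force: [-0.3, 0.8, 0.3]
opening: 0.0848
```

```bash
python3 - <<'E'
from h import *
save("c_wrist",get_image("wrist"));print(tool()[0],tool()[2]['t'],np.degrees(np.arctan2(tool()[1][1,0],tool()[1][0,0])))
E
```

```text
[0.57596776 0.17185016 0.25046811] 1.55 89.98875696289268
```

View pics/c_wrist.png

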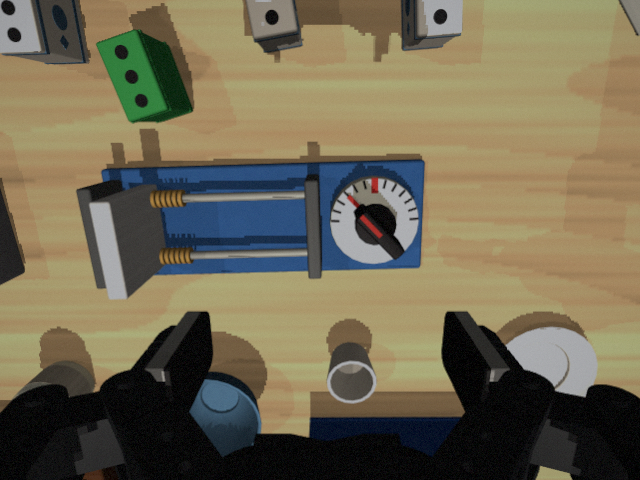

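```bash
python3 - <<'E'
from h import *
im=cv2.imread("pics/c_wrist.png")[:,:,::-1].copy();pose=campose("wrist")
hsv=cv2.cvtColor(im,cv2.COLOR_RGB2HSV)
r=cv2.inRange(hsv,(0,140,110),(8,255,255))|cv2.inRange(hsv,(172,140,110),(180,255,255))
r[:170]=0;r[275:]=0
n,l,st,ce=cv2.connectedComponentsWithStats(r)
for i in range(1,n):
    if st[i,4]>12: 
        ys,xs=np.where(l==i);print("red",st[i],ce[i].round(1)); ln=cv2.fitLine(np.c_[xs,ys].astype(np.float32),2,0,.01,.01).ravel();print(ln)
w=cv2.inRange(hsv,(0,0,120),(180,50,255)); 
m=w.copy();m[:150]=0;m[285:]=0;m[:,:325]=0;m[:,430:]=0
c=max(cv2.findContours(m,0,1)[0],key=cv2.contourArea);hu=cv2.convexHull(c);print("dial",cv2.fitEllipse(hu));e=cv2.fitEllipse(hu)[0]
print("dial c",plane("wrist",e,.03,pose), "edges",plane("wrist",[(e[0]-44,e[1]),(e[0]+44,e[1])],.03,pose))
b=cv2.inRange(hsv,(100,130,60),(122,255,255));b[:150]=0;b[285:]=0
ys,xs=np.where(b>0)
def fit(pts):
    P=plane("wrist",pts,.012,pose);v=cv2.fitLine(P[:,:2].astype(np.float32),2,0,.001,.001).ravel();return v
# lower and upper edges
cols=[c for c in range(170,300)]+[c for c in range(325,415)]
lo=[(c,np.where(b[:,c])[0].max()+.5) for c in cols if b[:,c].any()];up=[(c,np.where(b[:,c])[0].min()-.5) for c in cols if b[:,c].any()]
rows=range(175,255);ri=[(np.where(b[r])[0].max()+.5,r) for r in rows]
for nme,p in(("lo",lo),("up",up),("ri",ri)):
    v=fit(p);print(nme,v, "ang",np.degrees(np.arctan2(v[1],v[0])))
E
```

```text
red [372 178   6  15  84] [374.6 184.6]
[4.8628889e-02 9.9881691e-01 3.7461905e+02 1.8459525e+02]
red [348 195  10  12  39] [351.9 200.1]
[  0.6544074    0.75614214 351.92307    200.10257   ]
red [360 215  22  23 147] [370.7 226.1]
[  0.68562216   0.7279576  370.67346    226.05443   ]
dial ((361.052978515625, 230.4362335205078), (54.112064361572266, 79.62525939941406), 139.55020141601562)
dial c [[0.59893781 0.20576219 0.03      ]] edges [[0.59892861 0.1640523  0.03      ]
 [0.59894595 0.24749152 0.03      ]]
lo [ 0.02850035 -0.9995938   0.64628583  0.13515872] ang -88.36682
up [ 0.02793528 -0.9996097   0.5381818   0.13810958] ang -88.399216
ri [0.99961066 0.02790305 0.5880466  0.26647082] ang 1.5989343
```

```bash
python3 - <<'E'
from h import *
pose=campose("wrist")
print(plane("wrist",[(374.6,184.6),(351.9,200.1)],.03,pose)); print(plane("wrist",[(360,214.7),(382,238)],.064,pose))
print(proj("wrist",[.59,.2165,.03],pose),proj("wrist",[.59,.2165,.064],pose))
u=np.array([-.028,.9996]);v=np.array([.9996,.028]);m=np.array([.5929,.1116])
for x,y,z in [(.0,.042,.057),(0,.054,.057),(40,-.117,.102),(0,-.155,.012)]:
    x=x/1000;P=np.r_[m+u*y+v*x,z];print(x,y,z,proj("wrist",P,pose))
im=cv2.imread("pics/c_wrist.png");cv2.imwrite("pics/c2.png",cv2.resize(im[160:290,70:440],None,fx=2.1,fy=2.1))
print(togo([.59,.2165,.12],137))
E
```

```text
[[0.55541958 0.21707504 0.03      ]
 [0.56980321 0.19654446 0.03      ]]
[[0.57576549 0.20144065 0.064     ]
 [0.59639413 0.2209648  0.064     ]]
[[372.69667697 221.2744858 ]] [[377.11035063 230.86596116]]
0.0 0.042 0.057 [[304.37638492 230.65755473]]
0.0 0.054 0.057 [[318.04355257 230.28496873]]
0.04 -0.117 0.102 [[105.68571937 298.99345971]]
0.0 -0.155 0.012 [[108.0789196  224.04350903]]
(array([-3.000e-02, -4.000e-02, -4.701e+01]), array([0.0446, 0.0141, 0.1305]))
```

View pics/c2.png

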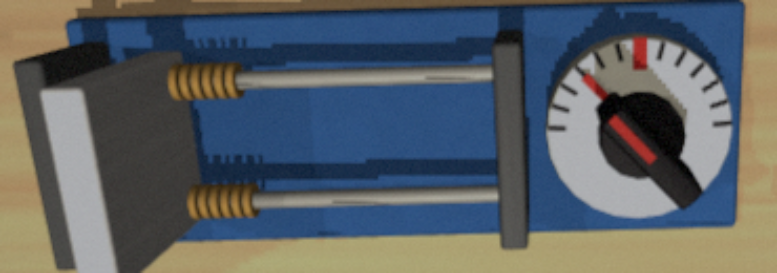

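Emit:
{"name": "jog_arm", "arguments": {"deltas": [[[0,0,-44.5],[0.0446,0.0141,0.1],0.045],[[0,0,-44.5],[0.0446,0.0141,0.1],0.045],[[0,0,-44.5],[0.0446,0.0141,0.13],0.045],[[0,0,-44.5],[0.0446,0.0141,0.13],0.045],[[0,0,-44.5],[0.0446,0.0141,0.13],0.045],[[0,0,-44.5],[0.0446,0.0141,0.13],0.045],[[0,0,-44.5],[0.0446,0.0141,0.13],0.045],[[0,0,-44.5],[0.0446,0.0141,0.16],0.045],[[0,0,-44.5],[0.0446,0.0141,0.19],0.045],[[0,0,-44.5],[0.0446,0.0141,0.209],0.045],[[0,0,-44.5],[0.0446,0.0141,0.209],0.045]], "squeeze": 40}}

```text
t: 2.47
tool_pos: [0.5888, 0.2167, 0.0391]
tool_rot: [-1.211, -2.897, 0.004]
contact_force: [0.4, -0.9, -1.5]
opening: 0.045
```

```bash
python3 - <<'E'
from h import *
save("d_wrist",get_image("wrist"));print(tool()[0],togo([.59,.2165,.041],134.5))
E
```

```text
[0.58911547 0.21682351 0.04029436] (array([-0.12, -0.04,  0.09]), array([-0.0009,  0.0004, -0.0007]))
```

View pics/d_wrist.png

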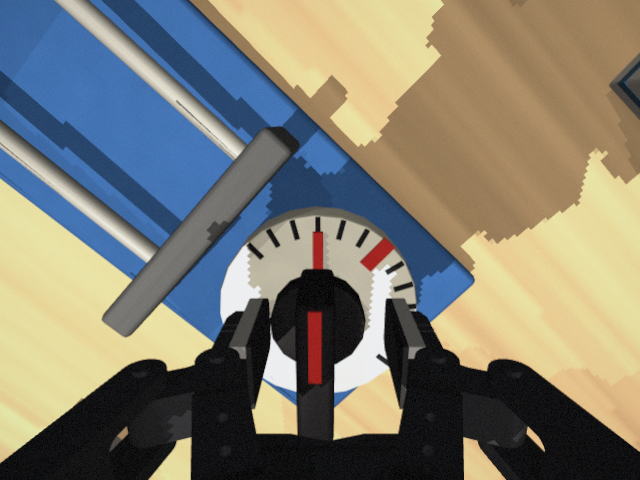

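Emit:
{"name": "jog_arm", "arguments": {"deltas": [[[0,0,0],[-0.003,0,0],0.045],[[0,0,0],[-0.003,0,0],0.02],[[0,0,0],[-0.003,0,0],0.005],[[0,0,0],[-0.003,0,0],0.005],[[0,0,0],[-0.003,0,0],0.005],[[0,0,0],[-0.003,0,0],0.005]], "squeeze": 40}}

```text
t: 3.02
tool_pos: [0.5928, 0.215, 0.0435]
tool_rot: [-1.216, -2.896, -0.004]
contact_force: [-3.6, 4.2, 5.7]
opening: 0.0117
```

Emit:
{"name": "jog_arm", "arguments": {"deltas": [[[0,0,7],[0,0,-0.002],0.005],[[0,0,14],[0,0,-0.002],0.005],[[0,0,21],[0,0,-0.002],0.005],[[0,0,28],[0,0,-0.002],0.005],[[0,0,35],[0,0,-0.002],0.005],[[0,0,42],[0,0,-0.002],0.005],[[0,0,43],[0,0,-0.002],0.005],[[0,0,43],[0,0,-0.002],0.005],[[0,0,43],[0,0,-0.002],0.005]]}}

```text
t: 3.77
tool_pos: [0.5925, 0.2154, 0.0436]
tool_rot: [-2.192, -2.247, -0.004]
contact_force: [0.4, 6.9, -2.7]
opening: 0.0116
```

```bash
python3 - <<'E'
from h import *
save("e_wrist",get_image("wrist"));print(tool()[0],togo([.59,.2165,.041],91.6),tool()[2]['contact_force'])
E
```

```text
[0.5924677  0.21539708 0.04355106] (array([ 0.02, -0.2 , -0.16]), array([ 0.0012, -0.0024,  0.0026])) [-0.0185827   5.80194015 -2.80058941]
```

View pics/e_wrist.png

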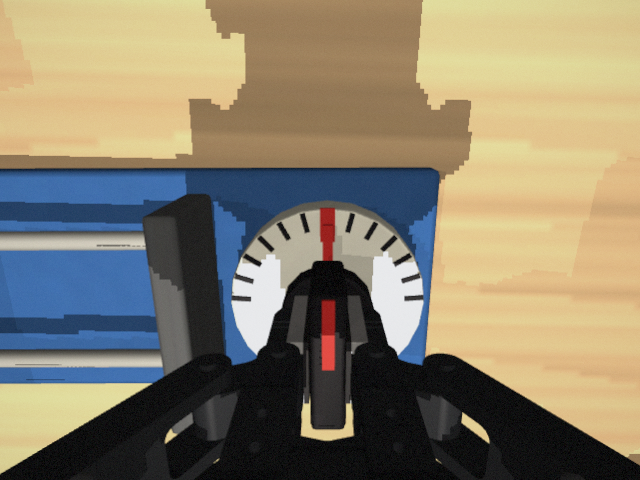

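Emit:
{"name": "jog_arm", "arguments": {"deltas": [[[0,0,0],[0,0,0],0.03],[[0,0,0],[0,0,0],0.03],[[0,0,0],[0,0,0],0.03],[[0,0,0],[0,0,-0.04],0.03],[[0,0,0],[0,0,-0.08],0.03],[[0,0,0],[0,0,-0.12],0.085],[[0,0,0],[0,0,-0.16],0.085],[[0,0,0],[0,-0.04,-0.18],0.085],[[0,0,0],[0,-0.08,-0.2],0.085],[[0,0,0],[0,-0.08,-0.2],0.085],[[0,0,0],[0,-0.08,-0.2],0.085]]}}

```text
t: 4.73
tool_pos: [0.5125, 0.2117, 0.2466]
tool_rot: [2.191, 2.248, 0.007]
contact_force: [1.0, -0.1, -0.4]
opening: 0.0851
```

```bash
python3 - <<'E'
from h import *
save("f_wrist",get_image("wrist"));print(tool()[0],tool()[2]['q'],tool()[2]['opening'])
E
```

```text
[0.5129484  0.21146736 0.24493704] [ 2.57048779e-01 -1.24608669e-01  1.76296964e+00 -3.08637271e-04
  1.50035395e+00 -1.33909154e+00] 0.08481220601831191
```

View pics/f_wrist.png

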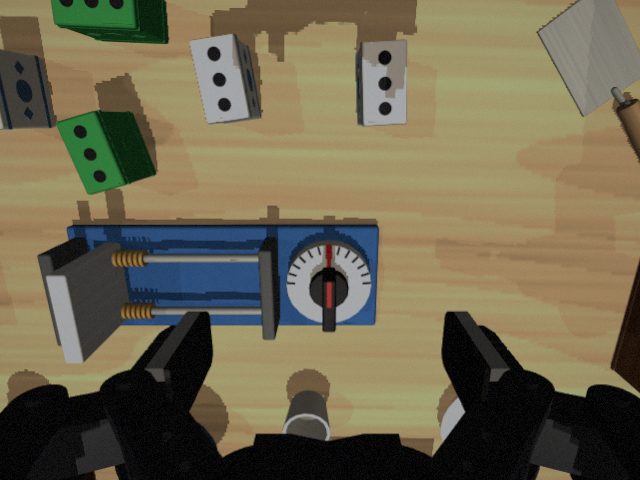

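```bash
cat >> h.py <<'E'
def bricks(n,im,pose=None,zt=.066):
    """tops of white bricks by three-hole triplets"""
    g=cv2.cvtColor(im,cv2.COLOR_RGB2HSV); out=[]
    w=cv2.inRange(g,(0,0,100),(180,55,255))
    w=cv2.morphologyEx(w,cv2.MORPH_OPEN,np.ones((2,2)))
    cs,hi=cv2.findContours(w,cv2.RETR_CCOMP,cv2.CHAIN_APPROX_NONE)
    if hi is None:return out
    for i,c in enumerate(cs):
        if hi[0][i][3]>=0: continue
        hs=[cs[j] for j in range(len(cs)) if hi[0][j][3]==i]
        hs=[x for x in hs if cv2.contourArea(x)>6]
        if len(hs)==3:
            ce=np.array([x.reshape(-1,2).mean(0) for x in hs]); P=plane(n,ce,zt,pose)
            P=P[np.argsort(P[:,0])]; d=P[2]-P[0]
            ar=[cv2.contourArea(x) for x in hs]
            out.append((ce.mean(0).round(0),P.mean(0).round(4),np.degrees(np.arctan2(d[1],d[0])).round(2),np.linalg.norm(d).round(4),ar))
    return out
E
python3 - <<'E'
from h import *
im=cv2.imread("pics/f_wrist.png")[:,:,::-1].copy();pose=campose("wrist")
for b in bricks("wrist",im,pose):print(b)
hsv=cv2.cvtColor(im,cv2.COLOR_RGB2HSV)
b=cv2.inRange(hsv,(100,130,60),(122,255,255));b[:220]=0;b[330:]=0
def fit(pts):
    P=plane("wrist",pts,.012,pose);v=cv2.fitLine(P[:,:2].astype(np.float32),2,0,.001,.001).ravel();return v
up=[(c,np.where(b[:,c])[0].min()-.5) for c in list(range(140,255))+list(range(290,365))]
lo=[(c,np.where(b[:,c])[0].max()+.5) for c in list(range(280,320))+list(range(340,365))]
ri=[(np.where(b[r])[0].max()+.5,r) for r in range(240,310)]
for nme,p in(("up",up),("lo",lo),("ri",ri)):
    v=fit(p);print(nme,v)
P=plane("wrist",[(329,286)],.03,pose);print(P)
E
```

```text
(array([386.,  84.]), array([0.4096, 0.2547, 0.066 ]), np.float64(4.49), np.float64(0.0359), [147.5, 165.5, 183.5])
(array([220.,  80.]), array([0.41  , 0.1297, 0.066 ]), np.float64(9.51), np.float64(0.0359), [152.5, 159.5, 170.0])
up [ 0.02655345 -0.9996474   0.53806865  0.13685365]
lo [ 0.04057005 -0.9991767   0.64321667  0.20879003]
ri [0.99968237 0.02520164 0.5856908  0.26503795]
[[0.59136048 0.21711297 0.03      ]]
```

```bash
python3 - <<'E'
from h import *
print(togo([.421,-.0614,.2],1.8))
E
```

```text
(array([ 0.11, -0.15, 89.65]), array([-0.2705, -0.099 ,  0.0446]))
```

Emit:
{"name": "jog_arm", "arguments": {"deltas": [[[0,0,89.6],[-0.27,-0.099,0.045],0.085],[[0,0,89.6],[-0.27,-0.099,0.045],0.085],[[0,0,89.6],[-0.27,-0.099,0.045],0.085],[[0,0,89.6],[-0.27,-0.099,0.045],0.085],[[0,0,89.6],[-0.27,-0.099,0.045],0.085],[[0,0,89.6],[-0.27,-0.099,0.045],0.085],[[0,0,89.6],[-0.27,-0.099,0.045],0.085],[[0,0,89.6],[-0.27,-0.099,0.045],0.085],[[0,0,89.6],[-0.27,-0.099,0.045],0.085],[[0,0,89.6],[-0.27,-0.099,0.045],0.085],[[0,0,89.6],[-0.27,-0.099,0.045],0.085],[[0,0,89.6],[-0.27,-0.099,0.045],0.085]]}}

```text
t: 5.78
tool_pos: [0.4207, -0.0617, 0.1973]
tool_rot: [-3.138, -0.139, 0.004]
contact_force: [-0.3, 0.4, -0.7]
opening: 0.0848
```

Emit:
{"name": "jog_arm", "arguments": {"deltas": [[[0,0,5],[0,0,0],0.085],[[0,0,5],[0,0,0],0.085],[[0,0,5],[0,0,0],0.085],[[0,0,5],[0,0,0],0.085]]}}

```text
t: 6.12
tool_pos: [0.4207, -0.0611, 0.198]
tool_rot: [-3.141, -0.016, 0.002]
contact_force: [-0.1, 0.0, -0.3]
opening: 0.085
```

```bash
python3 - <<'E'
from h import *
im=get_image("wrist");pose=campose("wrist");save("g_wrist",im);print(tool()[0])
for b in bricks("wrist",im,pose):print(b)
print(togo([.421,-.0614,.025],1.8))
E
```

```text
[ 0.42072709 -0.06108014  0.19821505]
(array([297., 392.]), array([ 0.3956, -0.1974,  0.066 ]), np.float64(-21.33), np.float64(0.0357), [113.0, 110.0, 114.5])
(array([329., 232.]), array([ 0.4205, -0.0615,  0.066 ]), np.float64(1.27), np.float64(0.0362), [159.5, 160.0, 159.0])
(array([-0.02,  0.06, -1.23]), array([0.0005, 0.0004, 0.1732]))
```

View pics/g_wrist.png

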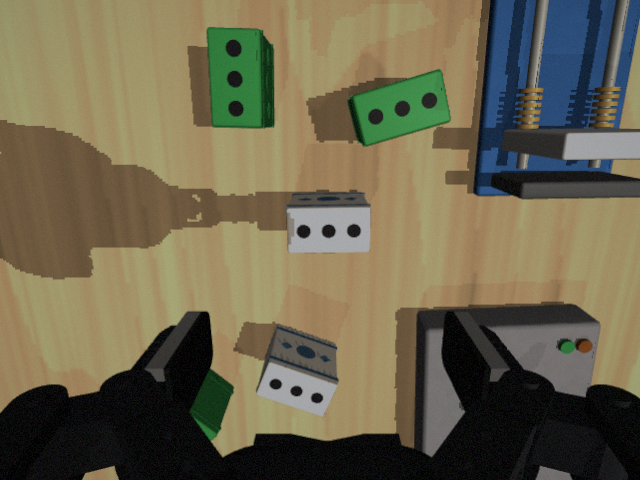

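Emit:
{"name": "jog_arm", "arguments": {"deltas": [[[0,0,-0.5],[0,0,0.04],0.085],[[0,0,-0.5],[0,0,0.08],0.085],[[0,0,-0.5],[0,0,0.12],0.085],[[0,0,-0.5],[0,0,0.155],0.085],[[0,0,-0.5],[0,0,0.173],0.085],[[0,0,-0.5],[0,0,0.173],0.07],[[0,0,-0.5],[0,0,0.173],0.05],[[0,0,-0.5],[0,0,0.173],0.05],[[0,0,-0.5],[0,0,0.173],0.05],[[0,0,-0.5],[0,0,0.173],0.05]], "squeeze": 80}}

```text
t: 7.0
tool_pos: [0.4221, -0.0613, 0.0275]
tool_rot: [3.14, 0.028, 0.005]
contact_force: [0.4, 0.1, -1.9]
opening: 0.0588
```

Emit:
{"name": "jog_arm", "arguments": {"deltas": [[[0,0,0],[0,0,-0.04],0.05],[[0,0,0],[0,0,-0.08],0.05],[[0,0,0],[0,0,-0.12],0.05],[[0,0,0],[0,0,-0.12],0.05],[[0,0,0],[0,0,-0.12],0.05]]}}

```text
t: 7.42
tool_pos: [0.4233, -0.0617, 0.1503]
tool_rot: [3.138, 0.028, 0.014]
contact_force: [-1.1, 0.1, -2.8]
opening: 0.0591
```

```bash
python3 - <<'E'
from h import *
print(tool()[0],tool()[2]['contact_force'],tool()[2]['opening']);print(togo([.597,-.0295,.104],1.6))
save("h",get_image("wrist"))
E
```

```text
[ 0.42325115 -0.06171374  0.15029014] [-1.14212522  0.08338593 -2.77349631] 0.059066427788054314
(array([ 0.18, -0.5 , -0.59]), array([ 0.1739, -0.0293,  0.0477]))
```

View pics/h.png

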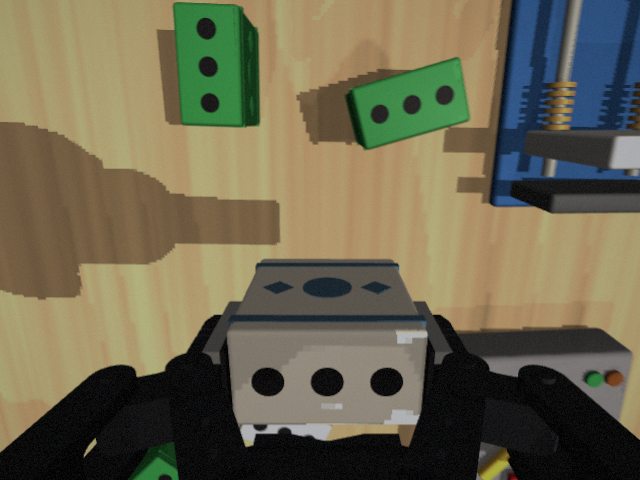

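Emit:
{"name": "jog_arm", "arguments": {"deltas": [[[0,0,-0.6],[0.04,-0.005,0],0.05],[[0,0,-0.6],[0.08,-0.01,0],0.05],[[0,0,-0.6],[0.12,-0.02,0],0.05],[[0,0,-0.6],[0.16,-0.025,0],0.05],[[0,-0.5,-0.6],[0.174,-0.0293,0],0.05],[[0,-0.5,-0.6],[0.174,-0.0293,0.02],0.05],[[0,-0.5,-0.6],[0.174,-0.0293,0.046],0.05],[[0,-0.5,-0.6],[0.174,-0.0293,0.046],0.05],[[0,-0.5,-0.6],[0.174,-0.0293,0.046],0.05]]}}

```text
t: 8.22
tool_pos: [0.5919, -0.0281, 0.0965]
tool_rot: [-3.14, -0.044, 0.024]
contact_force: [0.1, 0.3, -2.4]
opening: 0.0593
```

```bash
python3 - <<'E'
from h import *
print(tool()[0],tool()[2]['contact_force'],tool()[2]['opening']);print(togo([.596,-.0045,.104],1.6))
save("i",get_image("wrist"));s=get_image("scene");save("i_s",cv2.resize(s[200:370,260:450],None,fx=4,fy=3.5))
E
```

```text
[ 0.5918532  -0.02813351  0.09645519] [ 0.05824869  0.30941203 -2.44782076] 0.05933518896368572
(array([-0.08,  0.88,  0.  ]), array([ 0.0047, -0.0235, -0.0076]))
```

View pics/i.png

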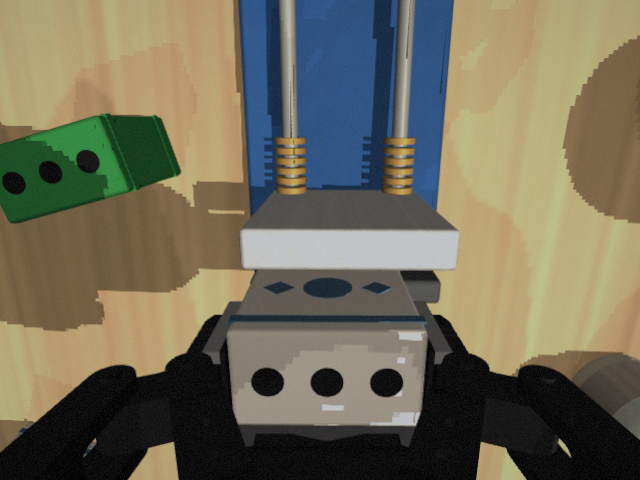

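View pics/i_s.png

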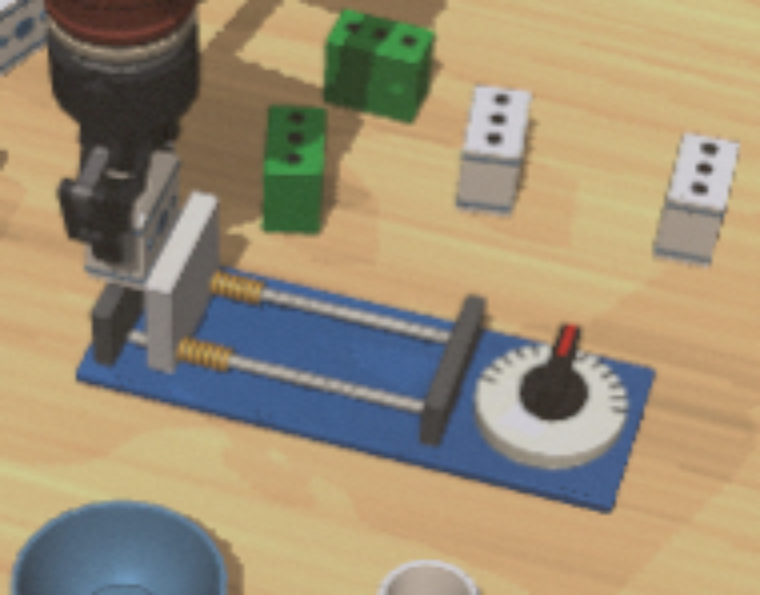

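```bash
python3 - <<'E'
from h import *
pose=campose("wrist")
print(plane("wrist",[(242,230),(458,230),(242,268),(458,268)],.102,pose))
print(plane("wrist",[(241,60),(449,60)],.012,pose))
print(plane("wrist",[(327,382)],tool()[0][2]-.026+.066,pose))
E
```

```text
[[ 0.55921946  0.00825315  0.102     ]
 [ 0.63773028  0.01068407  0.102     ]
 [ 0.55871201 -0.00656014  0.102     ]
 [ 0.63955427 -0.00397045  0.102     ]]
[[0.54165793 0.07691486 0.012     ]
 [0.65190368 0.07986943 0.012     ]]
[[ 0.59165623 -0.02850348  0.13878402]]
```

Emit:
{"name": "jog_arm", "arguments": {"deltas": [[[0,0.5,0],[0.006,0,-0.007],0.05],[[0,0.9,0],[0.007,0,-0.008],0.05],[[0,0.9,0],[0.007,-0.008,-0.008],0.05],[[0,0.9,0],[0.007,-0.016,-0.008],0.05],[[0,0.9,0],[0.007,-0.024,-0.008],0.05],[[0,0.9,0],[0.007,-0.028,-0.008],0.05],[[0,0.9,0],[0.007,-0.028,-0.008],0.05]]}}

```text
t: 8.9
tool_pos: [0.6017, -0.0008, 0.1095]
tool_rot: [3.138, 0.045, 0.017]
contact_force: [1.4, -5.6, 1.2]
opening: 0.0592
```

```bash
python3 - <<'E'
from h import *
pose=campose("wrist")
print(tool()[0],tool()[2]['contact_force'],tool()[2]['opening']);print(togo([.5985,-.0035,.104],1.6))
save("j",get_image("wrist"))
E
```

```text
[ 0.60168368 -0.00075086  0.10953611] [ 1.40213316 -5.55618401  1.23389714] 0.05922590097320953
(array([ 0.17, -0.61,  0.03]), array([-0.0033,  0.0026,  0.0055]))
```

View pics/j.png

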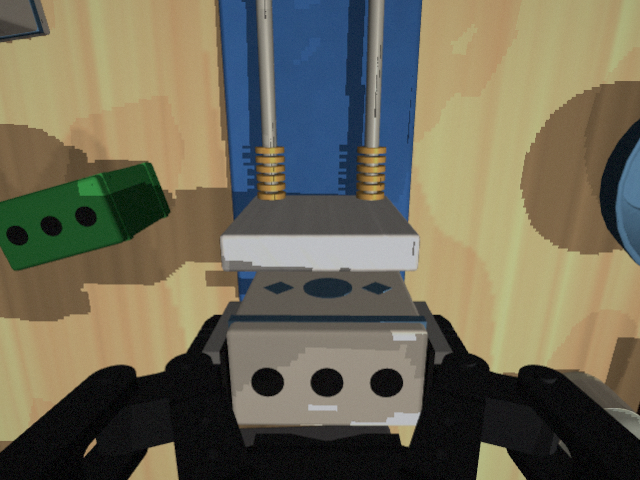

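Emit:
{"name": "jog_arm", "arguments": {"deltas": [[[0,-0.6,0],[-0.002,0.001,0.01],0.05],[[0,-0.6,0],[-0.002,0.001,0.025],0.05],[[0,-0.6,0],[-0.002,0.001,0.04],0.05],[[0,-0.6,0],[-0.002,0.001,0.055],0.05],[[0,-0.6,0],[-0.002,0.001,0.06],0.05],[[0,-0.6,0],[-0.002,0.001,0.06],0.05]]}}

```text
t: 9.45
tool_pos: [0.597, -0.002, 0.0447]
tool_rot: [3.141, 0.043, -0.013]
contact_force: [1.1, -5.8, -4.5]
opening: 0.0592
```

```bash
python3 - <<'E'
from h import *
print(tool()[0],tool()[2]['contact_force'],tool()[2]['opening']);print(togo([.5985,-.0035,.038],1.6))
save("k",get_image("wrist"));s=get_image("scene");save("k_s",cv2.resize(s[200:370,260:450],None,fx=4,fy=3.5))
E
```

```text
[ 0.59696441 -0.00200375  0.04471193] [ 1.12374288 -5.82239646 -4.54848851] 0.05920133324460804
(array([ 0.04,  0.47, -0.02]), array([0.0015, 0.0015, 0.0067]))
```

View pics/k.png

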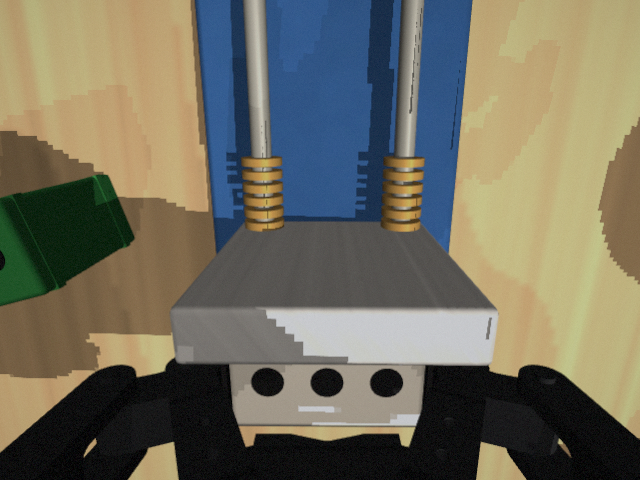

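View pics/k_s.png

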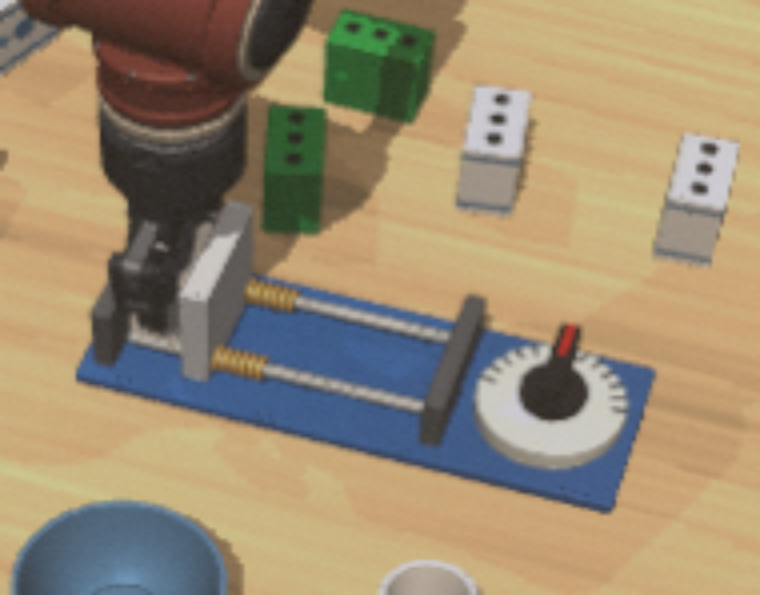

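Emit:
{"name": "jog_arm", "arguments": {"deltas": [[[0,0,0],[0.001,0,0.003],0.05],[[0,0.5,0],[0.001,0.001,0.006],0.05],[[0,0.5,0],[0.001,0.001,0.007],0.05],[[0,0.5,0],[0.001,0.001,0.007],0.05]]}}

```text
t: 9.88
tool_pos: [0.5994, -0.0029, 0.0398]
tool_rot: [3.141, 0.043, 0.007]
contact_force: [1.1, -5.2, -2.7]
opening: 0.059
```

Emit:
{"name": "jog_arm", "arguments": {"deltas": [[[0,0,0],[0,0,0.002],0.05],[[0,0,0],[0,0,0.003],0.05],[[0,0,0],[0,0,0.003],0.05]]}}

```text
t: 10.13
tool_pos: [0.5999, -0.003, 0.0384]
tool_rot: [3.141, 0.044, 0.007]
contact_force: [-0.6, -4.6, 4.7]
opening: 0.0592
```

Emit:
{"name": "jog_arm", "arguments": {"deltas": [[[0,0,0],[0,0,0.001],0.07],[[0,0,0],[0,0,0.001],0.085],[[0,0,0],[0,0,0],0.085],[[0,0,0],[0,0,0],0.085],[[0,0,0],[0,0,-0.03],0.085],[[0,0,0],[0,0,-0.07],0.085],[[0,0,0],[0,0,-0.11],0.085],[[0,0,0],[0,0,-0.15],0.085],[[0,0,0],[0,0,-0.16],0.085],[[0,0,0],[0,0,-0.16],0.085]]}}

```text
t: 10.97
tool_pos: [0.6018, -0.0019, 0.2033]
tool_rot: [-3.141, -0.045, -0.023]
contact_force: [-0.4, -0.3, -0.2]
opening: 0.0847
```

```bash
python3 - <<'E'
from h import *
pose=campose("wrist")
print(tool()[0],tool()[2]['contact_force'],tool()[2]['opening']);print(togo([.41,.1297,.2],9.5))
im=get_image("wrist");save("l",im)
for b in bricks("wrist",im,pose,.078):print(b)
for n in("top","scene"):
    for b in bricks(n,get_image(n),None,.066):print(n,b)
E
```

```text
[ 0.6017824  -0.00185656  0.2033408 ] [-0.38663048 -0.33452202 -0.154702  ] 0.08468656202378573
(array([ 0.06, -0.85, -7.86]), array([-0.188 , -0.137 ,  0.0006]))
top (array([395., 297.]), array([ 0.3931, -0.1998,  0.066 ]), np.float64(-19.79), np.float64(0.0358), [14.0, 14.0, 12.0])
top (array([236., 296.]), array([0.4075, 0.2504, 0.066 ]), np.float64(3.17), np.float64(0.0362), [15.0, 12.5, 14.0])
scene (array([302., 275.]), array([ 0.5918, -0.0086,  0.066 ]), np.float64(1.47), np.float64(0.0373), [10.0, 12.5, 12.5])
scene (array([437., 249.]), array([0.4106, 0.2555, 0.066 ]), np.float64(3.85), np.float64(0.0365), [10.0, 8.5, 11.0])
scene (array([385., 235.]), array([0.4113, 0.1303, 0.066 ]), np.float64(8.96), np.float64(0.0373), [10.0, 10.0, 7.0])
```

View pics/l.png

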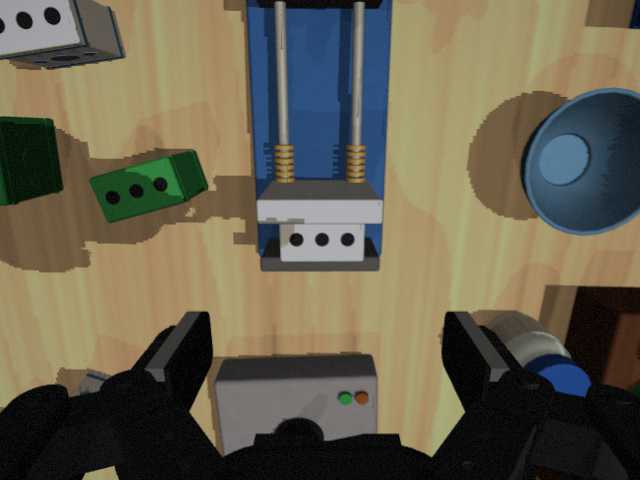

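Emit:
{"name": "jog_arm", "arguments": {"deltas": [[[0,0,-2],[-0.04,-0.03,0],0.085],[[0,-0.5,-5],[-0.08,-0.06,0],0.085],[[0,-0.8,-7.9],[-0.12,-0.09,0],0.085],[[0,-0.8,-7.9],[-0.16,-0.12,0],0.085],[[0,-0.8,-7.9],[-0.188,-0.137,0],0.085],[[0,-0.8,-7.9],[-0.188,-0.137,0],0.085],[[0,-0.8,-7.9],[-0.188,-0.137,0],0.085]]}}

```text
t: 11.7
tool_pos: [0.4026, 0.1313, 0.1931]
tool_rot: [-3.129, -0.266, 0.024]
contact_force: [-0.1, -1.0, -0.4]
opening: 0.0855
```

```bash
python3 - <<'E'
from h import *
pose=campose("wrist")
im=get_image("wrist");save("m",im)
bs=bricks("wrist",im,pose,.066)
for b in bs:print(b)
b=min(bs,key=lambda b:np.hypot(*(b[1][:2]-tool()[0][:2])))
print(tool()[0],togo(np.r_[b[1][:2],.025],b[2]))
E
```

```text
(array([342., 240.]), array([0.4104, 0.1281, 0.066 ]), np.float64(9.34), np.float64(0.036), [157.5, 159.0, 158.0])
(array([377.,  48.]), array([0.4097, 0.2537, 0.066 ]), np.float64(4.34), np.float64(0.0362), [236.5, 239.5, 238.5])
[0.40445833 0.13029131 0.19363477] (array([-0.05,  0.75,  0.34]), array([0.0077, 0.0033, 0.1685]))
```

Emit:
{"name": "jog_arm", "arguments": {"deltas": [[[0,0.5,0.3],[0.005,0.003,0.03],0.085],[[0,0.5,0.3],[0.005,0.003,0.07],0.085],[[0,0.5,0.3],[0.005,0.003,0.11],0.085],[[0,0.5,0.3],[0.005,0.003,0.14],0.085],[[0,0.5,0.3],[0.005,0.003,0.168],0.085],[[0,0.5,0.3],[0.005,0.003,0.168],0.085],[[0,0.5,0.3],[0.005,0.003,0.168],0.085]]}}

```text
t: 12.33
tool_pos: [0.4092, 0.1262, 0.0261]
tool_rot: [3.132, 0.251, -0.011]
contact_force: [0.3, 0.2, -0.5]
opening: 0.0851
```

```bash
python3 - <<'E'
from h import *
pose=campose("wrist")
print(tool()[0],togo(np.r_[.4105,.129,.025],9.3))
im=get_image("wrist");save("m2",im)
E
```

```text
[0.40918688 0.12623159 0.02607205] (array([-0.03,  0.4 , -0.15]), array([ 0.0017, -0.0025,  0.0011]))
```

View pics/m2.png

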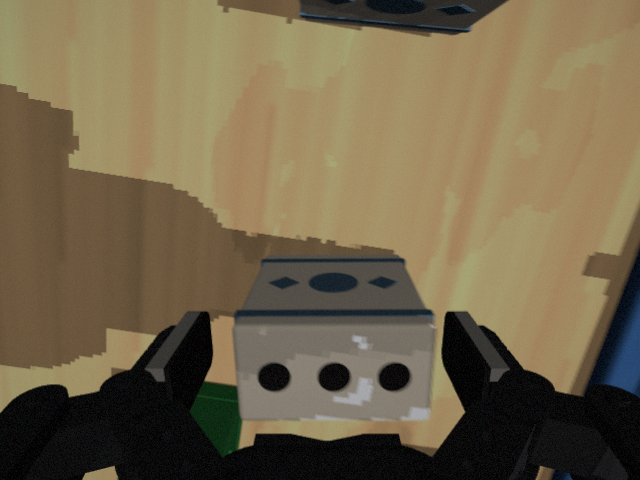

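Emit:
{"name": "jog_arm", "arguments": {"deltas": [[[0,0.4,0],[0.002,-0.001,0.001],0.085],[[0,0.4,0],[0.002,-0.001,0.001],0.05],[[0,0.4,0],[0.002,-0.001,0.001],0.05],[[0,0.4,0],[0.002,-0.001,0.001],0.05],[[0,0.4,0],[0.002,-0.001,0.001],0.05],[[0,0.4,0],[0.002,-0.001,-0.03],0.05],[[0,0.4,0],[0.002,-0.001,-0.07],0.05],[[0,0.4,0],[0.002,-0.001,-0.11],0.05],[[0,0.4,0],[0.002,-0.001,-0.12],0.05],[[0,0.4,0],[0.002,-0.001,-0.12],0.05],[[0,0.4,0],[0.002,-0.001,-0.12],0.05]]}}

```text
t: 13.3
tool_pos: [0.4128, 0.1282, 0.1481]
tool_rot: [-3.131, -0.252, -0.011]
contact_force: [-0.2, 0.1, -2.7]
opening: 0.059
```

```bash
python3 - <<'E'
from h import *
pose=campose("wrist")
print(tool()[0],tool()[2]['opening'],togo([.5985,-.005,.150],1.6))
im=get_image("wrist");save("n",im)
# brick1 in place from the l view
E
```

```text
[0.41277952 0.12819752 0.1481113 ] 0.05898483683248265 (array([-0.04, -0.4 ,  7.6 ]), array([ 0.162 ,  0.1612, -0.0008]))
```

View pics/n.png

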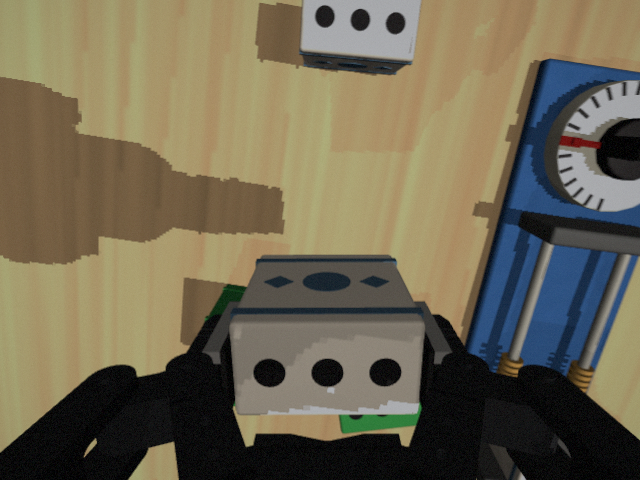

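```bash
python3 - <<'E'
from h import *
c=calibration("wrist")
# pose of l image
T=np.eye(4);T[:3,:3]=R.from_rotvec([-3.141,-.045,-.023]).as_matrix();T[:3,3]=[.6018,-.0019,.2033];M=T@c['tool_from_camera']
print(plane("wrist",[(322,240),(261,262),(380,262),(320,240)],.078,(c,M[:3,:3],M[:3,3])))
print(plane("wrist",[(259,222),(382,222)],.102,(c,M[:3,:3],M[:3,3])))
pose=campose("wrist")
print(plane("wrist",[(327,372)],tool()[0][2]-.0255+.066,pose),tool()[0])
E
```

```text
[[ 0.59870429 -0.00626861  0.078     ]
 [ 0.55554053 -0.02373612  0.078     ]
 [ 0.64076145 -0.02174478  0.078     ]
 [ 0.59729631 -0.00630283  0.078     ]]
[[0.55838975 0.0118063  0.102     ]
 [0.63615661 0.01375435 0.102     ]]
[[0.40918389 0.13183355 0.18694356]] [0.41171197 0.12803609 0.14644356]
```

Emit:
{"name": "jog_arm", "arguments": {"deltas": [[[0,0,2],[0.028,0.03,0],0.05],[[0,0,4],[0.056,0.06,0],0.05],[[0,0,6],[0.084,0.09,0],0.05],[[0,0,7.6],[0.112,0.12,0],0.05],[[0,0,7.6],[0.14,0.15,0],0.05],[[0,0,7.6],[0.16,0.172,0],0.05],[[0,0,7.6],[0.16,0.172,0],0.05],[[0,0,7.6],[0.16,0.172,0.02],0.05],[[0,0,7.6],[0.16,0.172,0.034],0.05],[[0,0,7.6],[0.16,0.172,0.034],0.05],[[0,0,7.6],[0.16,0.172,0.034],0.05]]}}

```text
t: 14.27
tool_pos: [0.5963, -0.0152, 0.1124]
tool_rot: [-3.139, -0.044, -0.001]
contact_force: [0.3, 0.6, -2.4]
opening: 0.0589
```

```bash
python3 - <<'E'
from h import *
pose=campose("wrist")
print(tool()[0],tool()[2]['contact_force'],togo([.598,.027,.110],1.6))
im=get_image("wrist");save("o",im)
E
```

```text
[ 0.59625975 -0.01523556  0.11239953] [ 0.25592171  0.63779304 -2.3878784 ] (array([-0.13, -0.03,  0.02]), array([ 0.0029, -0.0422,  0.0025]))
```

View pics/o.png

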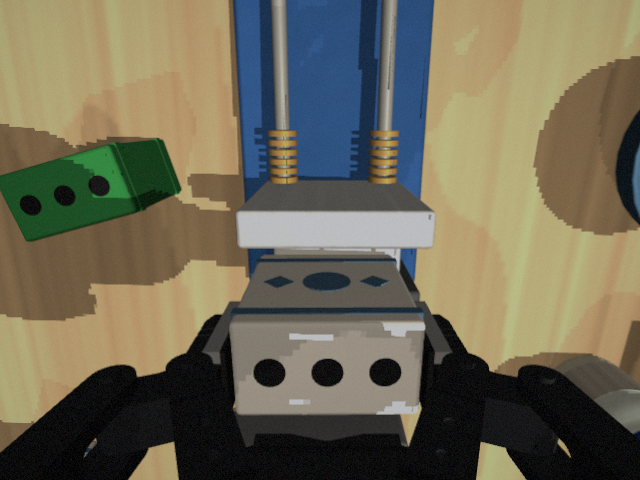

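Emit:
{"name": "jog_arm", "arguments": {"deltas": [[[0,0,0],[0.003,-0.006,0],0.05],[[0,0,0],[0.003,-0.014,0.001],0.05],[[0,0,0],[0.003,-0.022,0.002],0.05],[[0,0,0],[0.003,-0.03,0.002],0.05],[[0,0,0],[0.003,-0.038,0.002],0.05],[[0,0,0],[0.003,-0.044,0.002],0.05],[[0,0,0],[0.003,-0.044,0.002],0.05],[[0,0,0],[0.003,-0.044,0.002],0.05]]}}

```text
t: 14.98
tool_pos: [0.6014, 0.0275, 0.1155]
tool_rot: [3.139, 0.045, 0.015]
contact_force: [-1.0, -5.8, -0.7]
opening: 0.0585
```

```bash
python3 - <<'E'
from h import *
pose=campose("wrist")
print(tool()[0],tool()[2]['contact_force'],togo([.5975,.027,.110],1.6))
im=get_image("wrist");save("p",im)
print(plane("wrist",[(327,372)],tool()[0][2]-.0255+.066,pose))
E
```

```text
[0.60140834 0.02749362 0.11547736] [-1.00422546 -5.76951133 -0.69788309] (array([ 0.15, -0.54,  0.05]), array([-0.004 ,  0.0004,  0.0054]))
[[0.59899389 0.03147977 0.15600292]]
```

View pics/p.png

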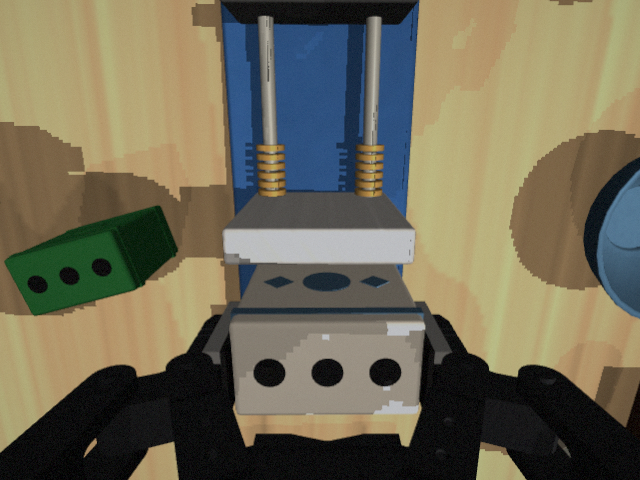

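Emit:
{"name": "jog_arm", "arguments": {"deltas": [[[0,-0.3,0],[-0.004,0,0.005],0.05],[[0,-0.3,0],[-0.004,0,0.02],0.05],[[0,-0.3,0],[-0.004,0,0.036],0.05],[[0,-0.3,0],[-0.004,0,0.052],0.05],[[0,-0.3,0],[-0.004,0,0.066],0.05],[[0,-0.3,0],[-0.004,0,0.066],0.05],[[0,-0.3,0],[-0.004,0,0.066],0.05]]}}

```text
t: 15.62
tool_pos: [0.5965, 0.0273, 0.0471]
tool_rot: [3.14, 0.044, 0.001]
contact_force: [-0.9, -6.5, -5.0]
opening: 0.0592
```

```bash
python3 - <<'E'
from h import *
pose=campose("wrist")
print(tool()[0],tool()[2]['contact_force'],togo([.5975,.027,.0375],1.6))
im=get_image("wrist");save("q",im);s=get_image("scene");save("q_s",cv2.resize(s[200:370,260:450],None,fx=4,fy=3.5))
E
```

```text
[0.59651675 0.02726774 0.04714628] [-0.88312599 -6.50423016 -4.97836993] (array([ 0.1 , -0.02,  0.02]), array([0.001 , 0.0003, 0.0096]))
```

View pics/q.png

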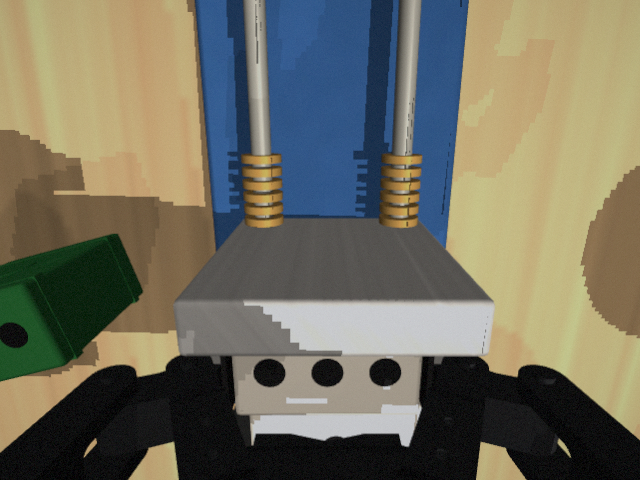

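View pics/q_s.png

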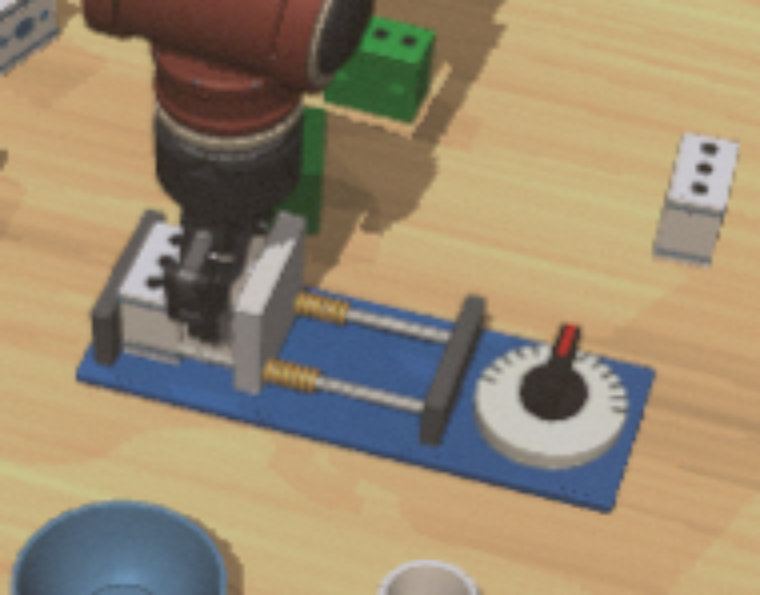

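Brick 2 sits between brick 1 and the carriage. Lower to contact.

Emit:
{"name": "jog_arm", "arguments": {"deltas": [[[0,0,0],[0.001,0,0.005],0.05],[[0,0,0],[0.001,0,0.009],0.05],[[0,0,0],[0.001,0,0.01],0.05],[[0,0,0],[0.001,0,0.01],0.05],[[0,0,0],[0.001,0,0.01],0.05]]}}

```text
t: 16.13
tool_pos: [0.5996, 0.0273, 0.0418]
tool_rot: [3.139, 0.045, 0.006]
contact_force: [-7.0, -6.4, 10.6]
opening: 0.059
```

```bash
python3 - <<'E'
from h import *
pose=campose("wrist")
print(tool()[0],tool()[2]['contact_force'],tool()[2]['wrist_torque'])
im=get_image("wrist");save("r",im);s=get_image("scene");save("r_s",cv2.resize(s[240:330,270:360],None,fx=8,fy=6.5,interpolation=cv2.INTER_CUBIC))
E
```

```text
[0.59956803 0.0273156  0.04184263] [-6.96814055 -6.37945092 10.64552823] [-0.82920053  1.02391143 -0.086074  ]
```

View pics/r.png

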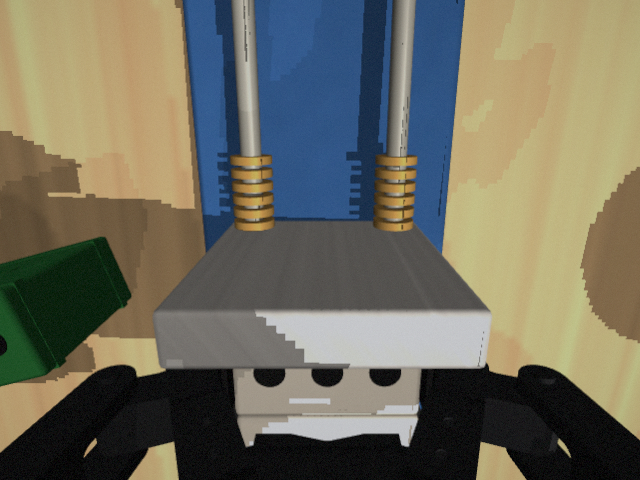

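View pics/r_s.png

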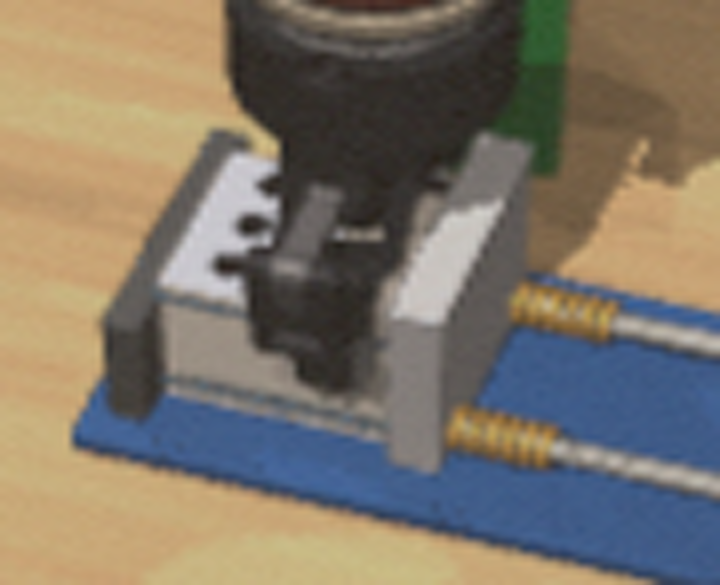

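Emit:
{"name": "jog_arm", "arguments": {"deltas": [[[0,0,0],[-0.001,0,-0.002],0.05],[[0,0,0],[-0.001,0,-0.002],0.085],[[0,0,0],[-0.001,0,-0.002],0.085],[[0,0,0],[-0.001,0,-0.002],0.085],[[0,0,0],[-0.001,0,-0.002],0.085],[[0,0,0],[-0.001,0,-0.04],0.085],[[0,0,0],[-0.001,0,-0.08],0.085],[[0,0,0],[-0.001,0,-0.12],0.085],[[0,0,0],[-0.001,0,-0.16],0.085],[[0,0,0],[-0.001,0,-0.16],0.085],[[0,0,0],[-0.001,0,-0.16],0.085]]}}

```text
t: 17.15
tool_pos: [0.599, 0.0281, 0.2023]
tool_rot: [-3.141, -0.044, -0.015]
contact_force: [0.4, -0.7, -0.1]
opening: 0.0849
```

```bash
python3 - <<'E'
from h import *
pose=campose("wrist")
im=get_image("wrist");save("s",im);print(tool()[0],tool()[2]['contact_force'])
s=get_image("scene");save("s_s",cv2.resize(s[240:330,270:360],None,fx=8,fy=6.5,interpolation=cv2.INTER_CUBIC))
for b in bricks("wrist",im,pose,.078):print(b)
for b in bricks("scene",s,None,.066):print("sc",b)
print(togo([.41,.254,.2],4.3))
E
```

```text
[0.59739646 0.02814753 0.19909117] [-0.41205051  0.09761102 -0.72026626]
sc (array([437., 249.]), array([0.4106, 0.2555, 0.066 ]), np.float64(3.85), np.float64(0.0365), [10.0, 8.5, 11.0])
(array([-0.08, -0.03, -2.69]), array([-0.1799, -0.231 , -0.0028]))
```

View pics/s.png

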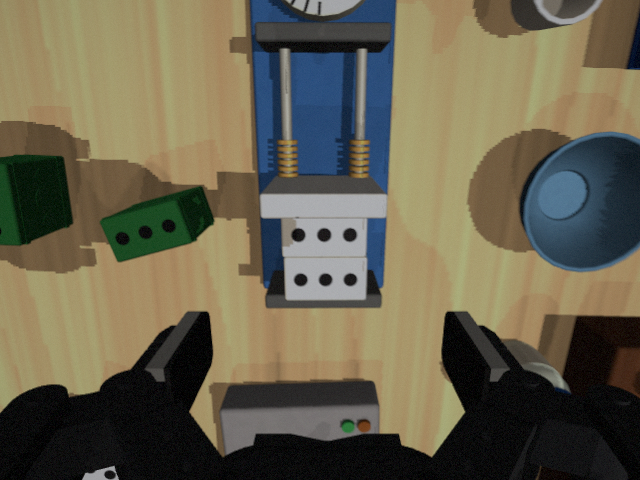

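View pics/s_s.png

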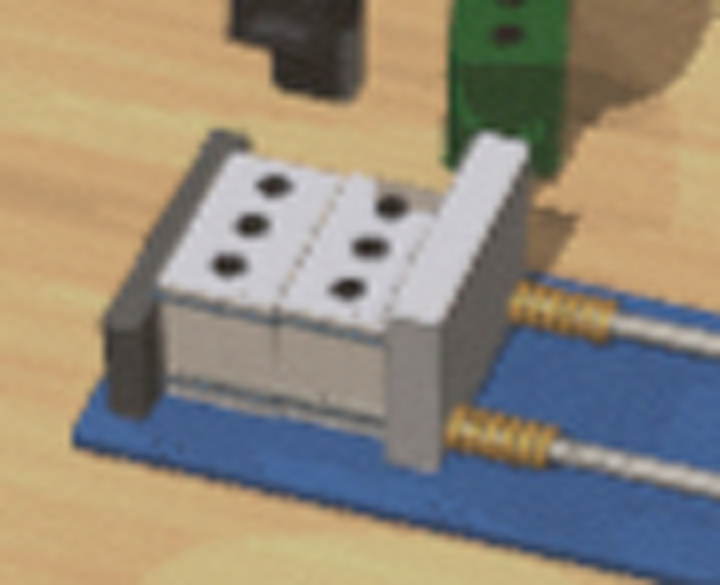

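Emit:
{"name": "jog_arm", "arguments": {"deltas": [[[0,0,-1],[-0.024,-0.03,0],0.085],[[0,0,-2.7],[-0.048,-0.06,0],0.085],[[0,0,-2.7],[-0.072,-0.09,0],0.085],[[0,0,-2.7],[-0.096,-0.12,0],0.085],[[0,0,-2.7],[-0.12,-0.15,0],0.085],[[0,0,-2.7],[-0.144,-0.18,0],0.085],[[0,0,-2.7],[-0.168,-0.21,0],0.085],[[0,0,-2.7],[-0.182,-0.231,0],0.085],[[0,0,-2.7],[-0.182,-0.231,0],0.085],[[0,0,-2.7],[-0.182,-0.231,0],0.085]]}}

```text
t: 18.08
tool_pos: [0.4067, 0.2541, 0.1954]
tool_rot: [3.139, 0.122, -0.003]
contact_force: [0.1, -0.2, 0.6]
opening: 0.0852
```

```bash
python3 - <<'E'
from h import *
pose=campose("wrist")
im=get_image("wrist");save("t",im)
bs=bricks("wrist",im,pose,.066)
for b in bs:print(b)
b=min(bs,key=lambda b:np.hypot(*(b[1][:2]-tool()[0][:2])))
print(tool()[0],togo(np.r_[b[1][:2],.025],b[2]))
E
```

```text
(array([334., 233.]), array([0.4095, 0.2535, 0.066 ]), np.float64(4.23), np.float64(0.036), [168.0, 168.0, 169.5])
[0.40750491 0.2534757  0.19581411] (array([0.02, 0.07, 0.13]), array([2.200e-03, 1.000e-04, 1.708e-01]))
```

Emit:
{"name": "jog_arm", "arguments": {"deltas": [[[0,0,0],[0.002,0,0.03],0.085],[[0,0,0],[0.002,0,0.07],0.085],[[0,0,0],[0.002,0,0.11],0.085],[[0,0,0],[0.002,0,0.145],0.085],[[0,0,0],[0.002,0,0.171],0.085],[[0,0,0],[0.002,0,0.171],0.085],[[0,0,0],[0.002,0,0.171],0.05],[[0,0,0],[0.002,0,0.171],0.05],[[0,0,0],[0.002,0,0.171],0.05],[[0,0,0],[0.002,0,0.171],0.05],[[0,0,0],[0.002,0,0.171],0.05]]}}

```text
t: 19.05
tool_pos: [0.4125, 0.2547, 0.029]
tool_rot: [-3.137, -0.118, -0.009]
contact_force: [1.3, -0.3, 3.7]
opening: 0.0589
```

Emit:
{"name": "jog_arm", "arguments": {"deltas": [[[0,0,0],[0,0,-0.03],0.05],[[0,0,0],[0,0,-0.07],0.05],[[0,0,0],[0,0,-0.11],0.05],[[0,0,0],[0,0,-0.125],0.05],[[0,0,0],[0,0,-0.125],0.05],[[0,0,0],[0,0,-0.125],0.05]]}}

```text
t: 19.55
tool_pos: [0.4108, 0.2542, 0.1526]
tool_rot: [-3.137, -0.118, -0.006]
contact_force: [-0.0, -0.6, -2.1]
opening: 0.0592
```

```bash
python3 - <<'E'
from h import *
pose=campose("wrist")
print(tool()[0],tool()[2]['opening'],togo([.598,.016,.150],1.6))
im=get_image("wrist");save("u",im)
E
```

```text
[0.4108219  0.25417207 0.15261546] 0.05921441491060395 (array([-0.11, -0.22,  2.71]), array([0.1687, 0.2516, 0.0028]))
```

View pics/u.png

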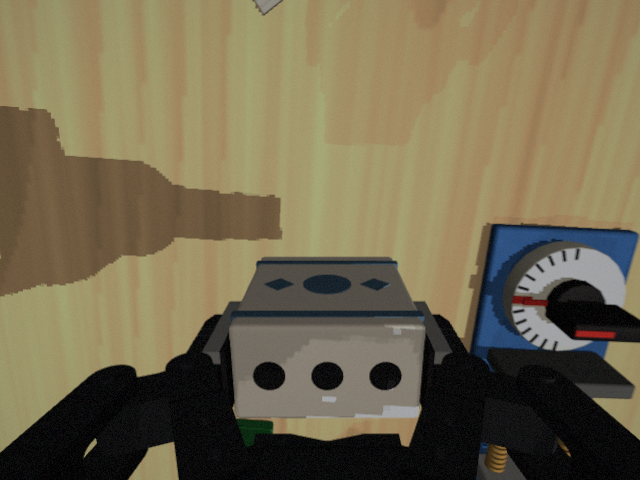

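Emit:
{"name": "jog_arm", "arguments": {"deltas": [[[0,0,1],[0.024,0.033,0],0.05],[[0,0,2.7],[0.047,0.067,0],0.05],[[0,0,2.7],[0.07,0.1,0],0.05],[[0,0,2.7],[0.094,0.135,0],0.05],[[0,0,2.7],[0.118,0.17,0],0.05],[[0,0,2.7],[0.142,0.205,0],0.05],[[0,0,2.7],[0.168,0.24,0],0.05],[[0,0,2.7],[0.168,0.2476,0],0.05],[[0,0,2.7],[0.168,0.2476,0],0.05],[[0,0,2.7],[0.168,0.2476,0.018],0.05],[[0,0,2.7],[0.168,0.2476,0.034],0.05],[[0,0,2.7],[0.168,0.2476,0.034],0.05]]}}

```text
t: 20.6
tool_pos: [0.5918, 0.021, 0.1112]
tool_rot: [-3.138, -0.045, 0.016]
contact_force: [-1.0, 0.2, -3.7]
opening: 0.059
```

```bash
python3 - <<'E'
from h import *
pose=campose("wrist")
print(tool()[0],tool()[2]['contact_force'],togo([.5965,.063,.115],1.6))
im=get_image("wrist");save("v",im)
E
```

```text
[0.59179468 0.02099504 0.11123197] [-1.01991317  0.17540504 -3.74578623] (array([-0.17,  0.57,  0.03]), array([ 0.0059, -0.0419, -0.0037]))
```

View pics/v.png

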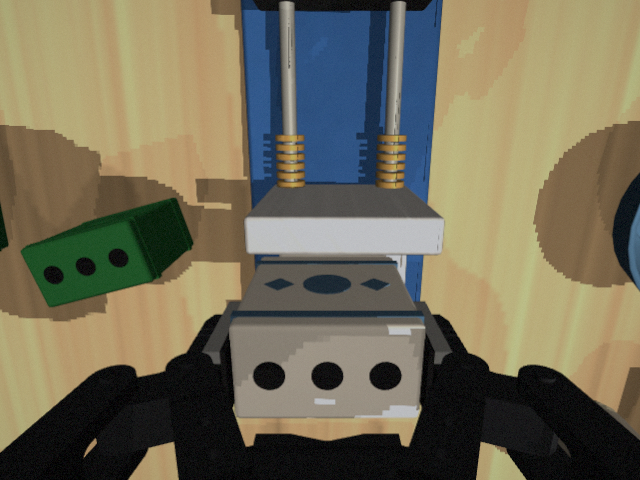

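Emit:
{"name": "jog_arm", "arguments": {"deltas": [[[0,0,0],[0.003,0,-0.001],0.05],[[0,0,0],[0.003,0,-0.001],0.05],[[0,0,0],[0.003,-0.008,-0.001],0.05],[[0,0,0],[0.003,-0.016,-0.001],0.05],[[0,0,0],[0.003,-0.024,-0.001],0.05],[[0,0,0],[0.003,-0.032,-0.001],0.05],[[0,0,0],[0.003,-0.04,-0.001],0.05],[[0,0,0],[0.003,-0.044,-0.001],0.05],[[0,0,0],[0.003,-0.044,-0.001],0.05],[[0,0,0],[0.003,-0.044,-0.001],0.05],[[0,0,0],[0.003,-0.044,-0.001],0.05]]}}

```text
t: 21.57
tool_pos: [0.5993, 0.0625, 0.1203]
tool_rot: [3.138, 0.045, 0.007]
contact_force: [-0.2, -6.8, -1.8]
opening: 0.0591
```

```bash
python3 - <<'E'
from h import *
pose=campose("wrist")
print(tool()[0],tool()[2]['contact_force'],togo([.5965,.063,.041],1.6))
im=get_image("wrist");save("w",im)
print(plane("wrist",[(327,375)],tool()[0][2]-.0285+.066,pose))
E
```

```text
[0.5993274  0.06247575 0.12029014] [-0.1880484  -6.83398774 -1.84112774] (array([ 0.2 , -0.24,  0.04]), array([-0.0031, -0.0009,  0.0793]))
[[0.59722848 0.06330031 0.15781856]]
```

View pics/w.png

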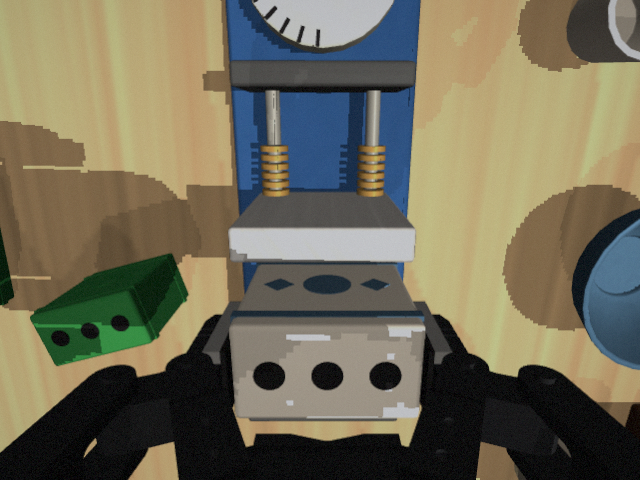

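Emit:
{"name": "jog_arm", "arguments": {"deltas": [[[0,0,0],[-0.003,-0.003,0.002],0.05],[[0,0,0],[-0.003,-0.003,0.008],0.05],[[0,0,0],[-0.003,-0.003,0.015],0.05],[[0,0,0],[-0.003,-0.003,0.03],0.05],[[0,0,0],[-0.003,-0.003,0.045],0.05],[[0,0,0],[-0.003,-0.003,0.06],0.05],[[0,0,0],[-0.003,-0.003,0.068],0.05],[[0,0,0],[-0.003,-0.003,0.068],0.05],[[0,0,0],[-0.003,-0.003,0.068],0.05]]}}

```text
t: 22.37
tool_pos: [0.5952, 0.0655, 0.0505]
tool_rot: [3.139, 0.045, 0.002]
contact_force: [0.2, -7.7, -5.7]
opening: 0.0593
```

```bash
python3 - <<'E'
from h import *
pose=campose("wrist")
print(tool()[0],tool()[2]['contact_force'],togo([.5965,.063,.041],1.6))
im=get_image("wrist");save("x",im);s=get_image("scene");save("x_s",cv2.resize(s[230:350,270:390],None,fx=6,fy=5,interpolation=cv2.INTER_CUBIC))
E
```

```text
[0.59520565 0.06545391 0.05045523] [ 0.16496652 -7.69262163 -5.65271588] (array([ 0.15, -0.06,  0.04]), array([0.0012, 0.0025, 0.0095]))
```

View pics/x_s.png

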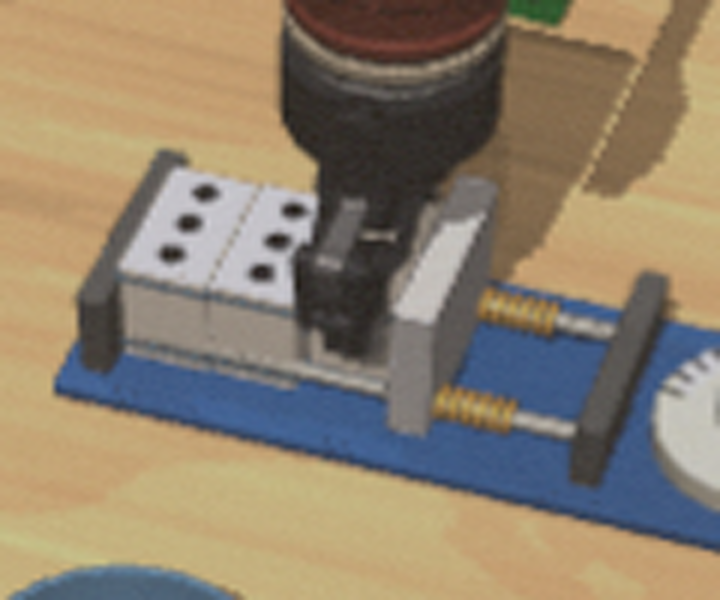

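View pics/x.png

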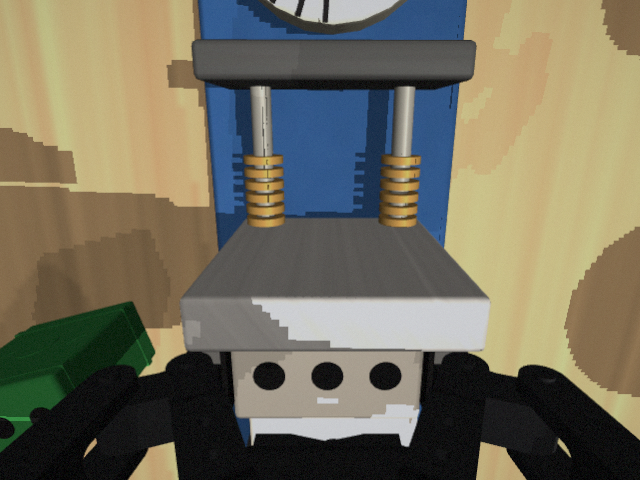

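Emit:
{"name": "jog_arm", "arguments": {"deltas": [[[0,0,0],[0.001,0.001,0.004],0.05],[[0,0,0],[0.001,0.002,0.008],0.05],[[0,0,0],[0.001,0.002,0.008],0.05],[[0,0,0],[0.001,0.002,0.009],0.05],[[0,0,0],[0.001,0.002,0.009],0.05]]}}

```text
t: 22.88
tool_pos: [0.5977, 0.0635, 0.0434]
tool_rot: [3.139, 0.045, 0.007]
contact_force: [0.4, -7.6, -1.6]
opening: 0.0591
```

Emit:
{"name": "jog_arm", "arguments": {"deltas": [[[0,0,0],[0,0,0.001],0.05],[[0,0,0],[0,0,0.002],0.05],[[0,0,0],[0,0,0.003],0.05],[[0,0,0],[0,0,0.003],0.05],[[0,0,0],[0,0,0.003],0.05]]}}

```text
t: 23.3
tool_pos: [0.5981, 0.0636, 0.0411]
tool_rot: [3.139, 0.045, 0.008]
contact_force: [-0.7, -7.3, 0.7]
opening: 0.0586
```

Emit:
{"name": "jog_arm", "arguments": {"deltas": [[[0,0,0],[0,0,0.001],0.05],[[0,0,0],[0,0,0.001],0.05],[[0,0,0],[0,0,0.001],0.085],[[0,0,0],[0,0,0],0.085],[[0,0,0],[0,0,0],0.085],[[0,0,0],[0,0,-0.002],0.085],[[0,0,0],[0,0,-0.04],0.085],[[0,0,0],[0,0,-0.08],0.085],[[0,0,0],[0,0,-0.12],0.085],[[0,0,0],[0,0,-0.16],0.085],[[0,0,0],[0,0,-0.16],0.085],[[0,0,0],[0,0,-0.16],0.085]]}}

```text
t: 24.3
tool_pos: [0.5984, 0.0651, 0.2035]
tool_rot: [-3.14, -0.045, -0.015]
contact_force: [-0.6, -0.2, -0.4]
opening: 0.0849
```

```bash
python3 - <<'E'
from h import *
pose=campose("wrist")
im=get_image("wrist");save("y",im);print(tool()[0],tool()[2]['contact_force'])
s=get_image("scene");save("y_s",cv2.resize(s[150:350,230:390],None,fx=4.5,fy=3,interpolation=cv2.INTER_CUBIC))
for n in("scene","top"):
  for b in bricks(n,s if n=="scene" else get_image(n),None,.066):print(n,b)
print(togo([.396,-.198,.2],-21.5))
E
```

```text
[0.5968003  0.06502005 0.20024972] [-0.44928847 -0.2578823  -0.92637257]
top (array([395., 297.]), array([ 0.3927, -0.1999,  0.066 ]), np.float64(-21.41), np.float64(0.0356), [14.0, 12.5, 12.5])
top (array([326., 228.]), array([ 0.5999, -0.0101,  0.066 ]), np.float64(0.66), np.float64(0.0362), [11.0, 11.0, 7.0])
(array([-0.07,  0.1 , 23.11]), array([-0.2065,  0.2572, -0.0032]))
```

View pics/y.png

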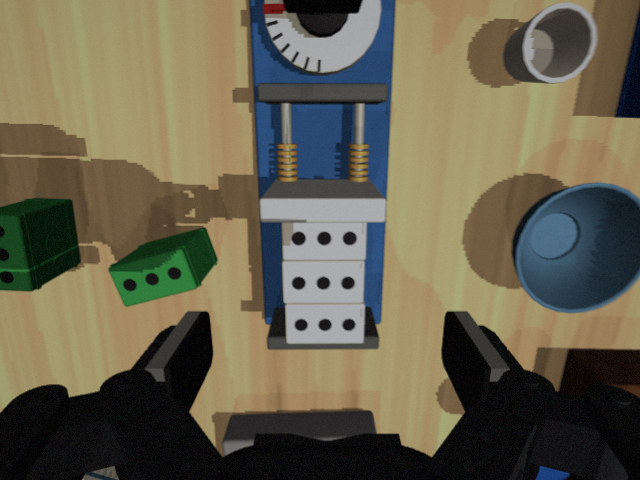

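View pics/y_s.png

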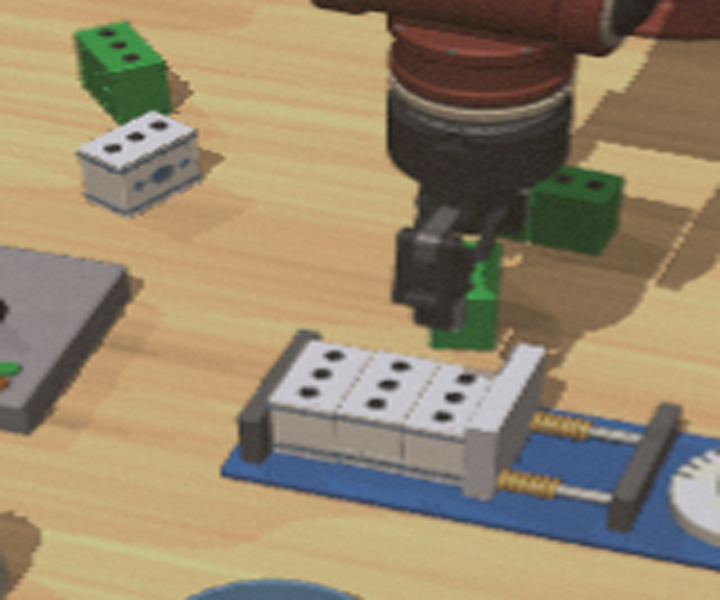

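Emit:
{"name": "jog_arm", "arguments": {"deltas": [[[0,0,3],[-0.026,0.032,0],0.085],[[0,0,9],[-0.052,0.064,0],0.085],[[0,0,15],[-0.078,0.096,0],0.085],[[0,0,20],[-0.104,0.128,0],0.085],[[0,0,23.1],[-0.13,0.16,0],0.085],[[0,0,23.1],[-0.156,0.192,0],0.085],[[0,0,23.1],[-0.182,0.224,0],0.085],[[0,0,23.1],[-0.207,0.257,0],0.085],[[0,0,23.1],[-0.207,0.257,0],0.085],[[0,0,23.1],[-0.207,0.257,0],0.085],[[0,0,23.1],[-0.207,0.257,0],0.085]]}}

```text
t: 25.37
tool_pos: [0.3959, -0.1976, 0.1965]
tool_rot: [-3.083, 0.587, 0.002]
contact_force: [0.1, -0.4, 0.3]
opening: 0.0852
```

```bash
python3 - <<'E'
from h import *
pose=campose("wrist")
im=get_image("wrist");save("z",im)
bs=bricks("wrist",im,pose,.066)
for b in bs:print(b)
b=min(bs,key=lambda b:np.hypot(*(b[1][:2]-tool()[0][:2])))
print(tool()[0],togo(np.r_[b[1][:2],.025],b[2]))
E
```

```text
(array([329., 231.]), array([ 0.3953, -0.1972,  0.066 ]), np.float64(-21.22), np.float64(0.0361), [167.5, 163.0, 161.0])
[ 0.3963574  -0.19713146  0.19682487] (array([-0.16,  0.08, -0.24]), array([-0.0007,  0.0009,  0.1718]))
```

View pics/z.png

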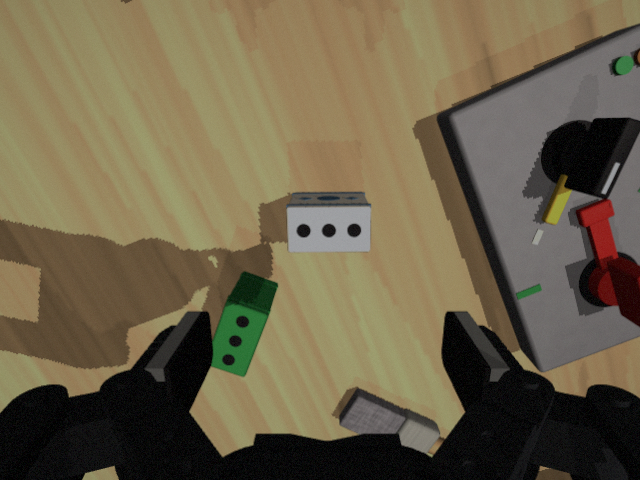

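Emit:
{"name": "jog_arm", "arguments": {"deltas": [[[0,0,0],[-0.001,0,0.03],0.077],[[0,0,0],[-0.001,0,0.07],0.077],[[0,0,0],[-0.001,0,0.11],0.077],[[0,0,0],[-0.001,0,0.145],0.077],[[0,0,0],[-0.001,0,0.171],0.077],[[0,0,0],[-0.001,0,0.171],0.077],[[0,0,0],[-0.001,0,0.171],0.05],[[0,0,0],[-0.001,0,0.171],0.05],[[0,0,0],[-0.001,0,0.171],0.05],[[0,0,0],[-0.001,0,0.171],0.05],[[0,0,0],[-0.001,0,0.171],0.05]]}}

```text
t: 26.33
tool_pos: [0.3967, -0.198, 0.0286]
tool_rot: [-3.086, 0.586, -0.006]
contact_force: [0.5, -0.3, -3.1]
opening: 0.0588
```

Emit:
{"name": "jog_arm", "arguments": {"deltas": [[[0,0,0],[0,0,-0.03],0.05],[[0,0,0],[0,0,-0.07],0.05],[[0,0,0],[0,0,-0.11],0.05],[[0,0,0],[0,0,-0.13],0.05],[[0,0,0],[0,0,-0.13],0.05],[[0,0,0],[0,0,-0.13],0.05]]}}

```text
t: 26.83
tool_pos: [0.3964, -0.1983, 0.159]
tool_rot: [3.086, -0.586, 0.008]
contact_force: [0.4, -0.0, -3.2]
opening: 0.0589
```

```bash
python3 - <<'E'
from h import *
pose=campose("wrist")
print(tool()[0],tool()[2]['opening'],togo([.597,.054,.150],1.6))
im=get_image("wrist");save("za",im)
E
```

```text
[ 0.39640991 -0.19831264  0.15896996] 0.05894196181254037 (array([ 2.000e-02, -3.000e-01, -2.311e+01]), array([ 0.094 , -0.3083,  0.0097]))
```

View pics/za.png

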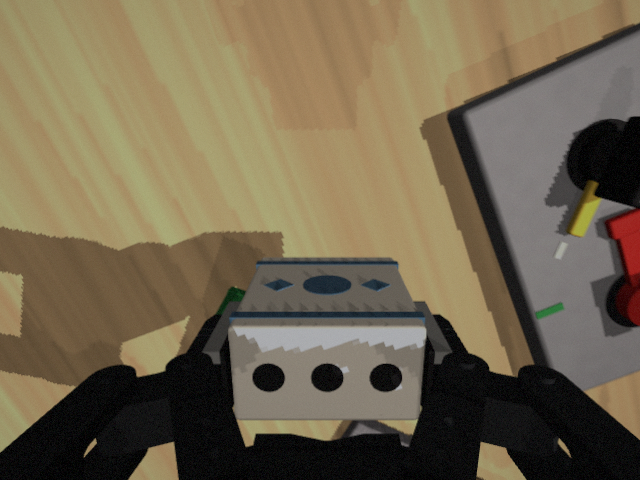

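Emit:
{"name": "jog_arm", "arguments": {"deltas": [[[0,0,-3],[0.01,-0.035,0],0.05],[[0,0,-9],[0.021,-0.07,0],0.05],[[0,0,-15],[0.032,-0.105,0],0.05],[[0,0,-21],[0.043,-0.14,0],0.05],[[0,0,-23.1],[0.053,-0.175,0],0.05],[[0,0,-23.1],[0.064,-0.21,0],0.05],[[0,0,-23.1],[0.075,-0.245,0],0.05],[[0,0,-23.1],[0.086,-0.28,0],0.05],[[0,0,-23.1],[0.094,-0.309,0],0.05],[[0,0,-23.1],[0.094,-0.309,0.01],0.05],[[0,0,-23.1],[0.094,-0.309,0.036],0.05],[[0,0,-23.1],[0.094,-0.309,0.038],0.05]]}}

```text
t: 27.88
tool_pos: [0.5916, 0.0559, 0.1118]
tool_rot: [-3.14, -0.045, 0.018]
contact_force: [-0.8, -0.3, -4.5]
opening: 0.0588
```

Emit:
{"name": "jog_arm", "arguments": {"deltas": [[[0,0,0],[0,0,0],0.05],[[0,0,0],[0,0,0],0.05]]}}

```text
t: 28.05
tool_pos: [0.5951, 0.055, 0.1183]
tool_rot: [-3.14, -0.043, 0.002]
contact_force: [0.1, -0.2, -1.7]
opening: 0.0594
```

```bash
python3 - <<'E'
from h import *
pose=campose("wrist")
print(tool()[0],tool()[2]['contact_force'],togo([.595,.100,.118],1.6))
im=get_image("wrist");save("zb",im)
E
```

```text
[0.59511704 0.05501565 0.11831028] [ 0.07358431 -0.24162193 -1.71128729] (array([-0.08,  0.09, -0.04]), array([ 0.0011, -0.045 ,  0.0004]))
```

View pics/zb.png

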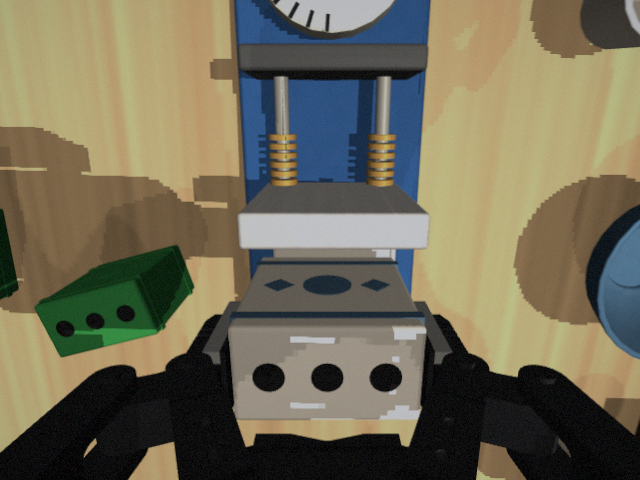

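Emit:
{"name": "jog_arm", "arguments": {"deltas": [[[0,0,0],[0.001,-0.006,0.003],0.05],[[0,0,0],[0.001,-0.014,0.003],0.05],[[0,0,0],[0.001,-0.022,0.003],0.05],[[0,0,0],[0.001,-0.03,0.003],0.05],[[0,0,0],[0.001,-0.038,0.003],0.05],[[0,0,0],[0.001,-0.044,0.003],0.05],[[0,0,0],[0.001,-0.047,0.003],0.05],[[0,0,0],[0.001,-0.047,0.003],0.05],[[0,0,0],[0.001,-0.047,0.003],0.05],[[0,0,0],[0.001,-0.047,0.003],0.05]]}}

```text
t: 28.93
tool_pos: [0.5972, 0.1003, 0.1181]
tool_rot: [3.137, 0.043, 0.007]
contact_force: [1.7, -7.4, -3.3]
opening: 0.0591
```

```bash
python3 - <<'E'
from h import *
pose=campose("wrist")
print(tool()[0],tool()[2]['contact_force'],togo([.5955,.100,.041],1.6))
im=get_image("wrist");save("zc",im)
print(plane("wrist",[(327,378)],tool()[0][2]-.0285+.066,pose))
E
```

```text
[0.59724669 0.10027196 0.11812595] [ 1.68074996 -7.44486098 -3.33740227] (array([ 0.23, -0.27, -0.02]), array([-0.0021, -0.0001,  0.0771]))
[[0.59516277 0.10003132 0.15564983]]
```

View pics/zc.png

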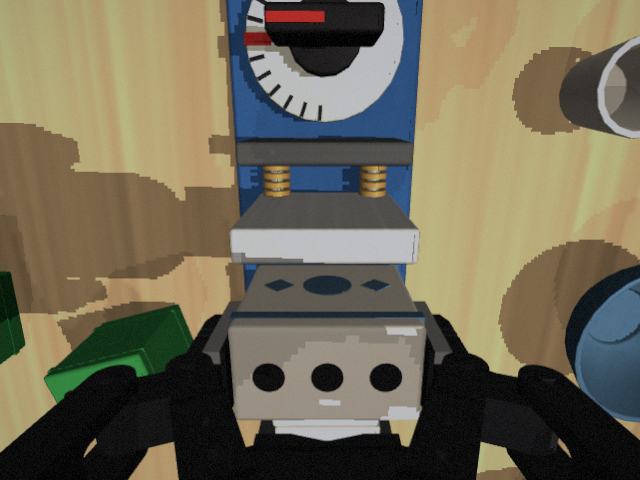

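Emit:
{"name": "jog_arm", "arguments": {"deltas": [[[0,0,0],[-0.002,-0.002,0.002],0.05],[[0,0,0],[-0.002,-0.002,0.008],0.05],[[0,0,0],[-0.002,-0.002,0.015],0.05],[[0,0,0],[-0.002,-0.002,0.03],0.05],[[0,0,0],[-0.002,-0.002,0.045],0.05],[[0,0,0],[-0.002,-0.002,0.06],0.05],[[0,0,0],[-0.002,-0.002,0.066],0.05],[[0,0,0],[-0.002,-0.002,0.066],0.05],[[0,0,0],[-0.002,-0.002,0.066],0.05]]}}

```text
t: 29.73
tool_pos: [0.5944, 0.1024, 0.0507]
tool_rot: [3.138, 0.043, 0.003]
contact_force: [0.4, -8.2, -5.9]
opening: 0.059
```

```bash
python3 - <<'E'
from h import *
pose=campose("wrist")
print(tool()[0],tool()[2]['contact_force'],togo([.5955,.100,.041],1.6))
im=get_image("wrist");save("zd",im);s=get_image("scene");save("zd_s",cv2.resize(s[230:350,270:390],None,fx=6,fy=5,interpolation=cv2.INTER_CUBIC))
E
```

```text
[0.59438763 0.1023948  0.05071559] [ 0.43707249 -8.16659823 -5.85020488] (array([ 0.17, -0.11, -0.03]), array([0.001 , 0.0024, 0.0097]))
```

View pics/zd_s.png

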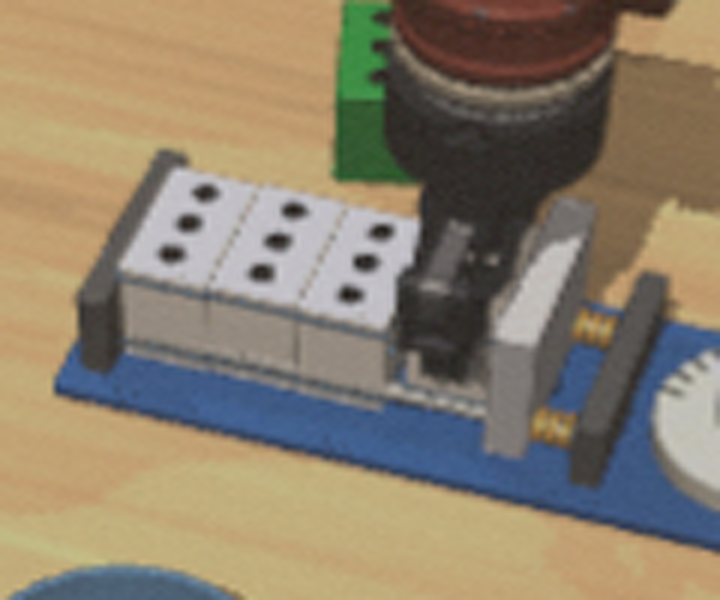

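View pics/zd.png

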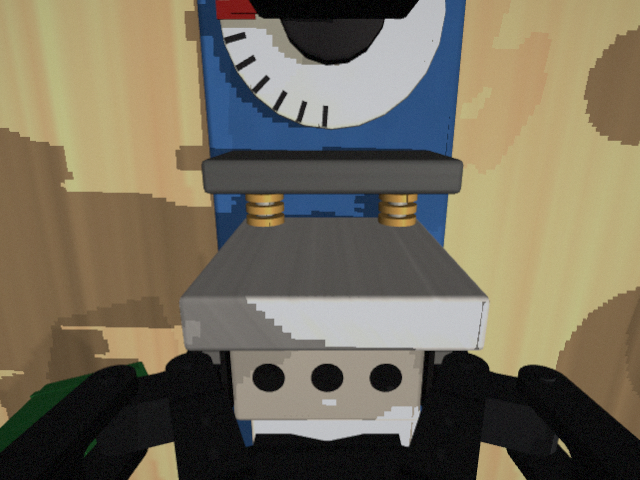

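Emit:
{"name": "jog_arm", "arguments": {"deltas": [[[0,0,0],[0,0.001,0.004],0.05],[[0,0,0],[0,0.002,0.008],0.05],[[0,0,0],[0,0.002,0.009],0.05],[[0,0,0],[0,0.002,0.01],0.05],[[0,0,0],[0,0.002,0.011],0.05],[[0,0,0],[0,0.002,0.011],0.05],[[0,0,0],[0,0.002,0.011],0.05]]}}

```text
t: 30.42
tool_pos: [0.5961, 0.1005, 0.042]
tool_rot: [3.139, 0.043, 0.009]
contact_force: [1.0, -8.6, 0.1]
opening: 0.0588
```

Emit:
{"name": "jog_arm", "arguments": {"deltas": [[[0,0,0],[0,0,0.001],0.05],[[0,0,0],[0,0,0.002],0.05],[[0,0,0],[0,0,0.002],0.05],[[0,0,0],[0,0,0.002],0.085],[[0,0,0],[0,0,0.001],0.085],[[0,0,0],[0,0,0],0.085],[[0,0,0],[0,0,-0.004],0.085],[[0,0,0],[0,0,-0.04],0.085],[[0,0,0],[0,0,-0.08],0.085],[[0,0,0],[0,0,-0.12],0.085],[[0,0,0],[0,0,-0.16],0.085],[[0,0,0],[0,0,-0.16],0.085]]}}

```text
t: 31.42
tool_pos: [0.5998, 0.1031, 0.2132]
tool_rot: [-3.139, -0.044, -0.035]
contact_force: [1.9, 0.3, 0.6]
opening: 0.085
```

```bash
python3 - <<'E'
from h import *
pose=campose("wrist")
im=get_image("wrist");save("ze",im);print(tool()[0],tool()[2]['contact_force'])
s=get_image("scene");save("ze_s",cv2.resize(s[190:350,130:430],None,fx=2.6,fy=3,interpolation=cv2.INTER_CUBIC))
E
```

```text
[0.59824462 0.10303303 0.2090669 ] [ 0.28433821 -0.91039535  0.00806847]
```

View pics/ze.png

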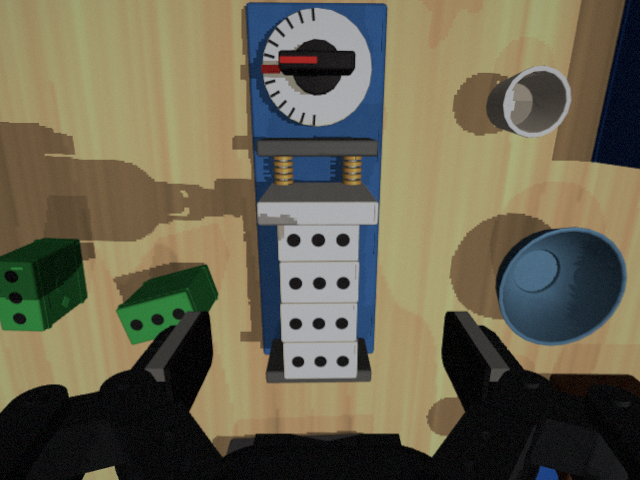

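View pics/ze_s.png

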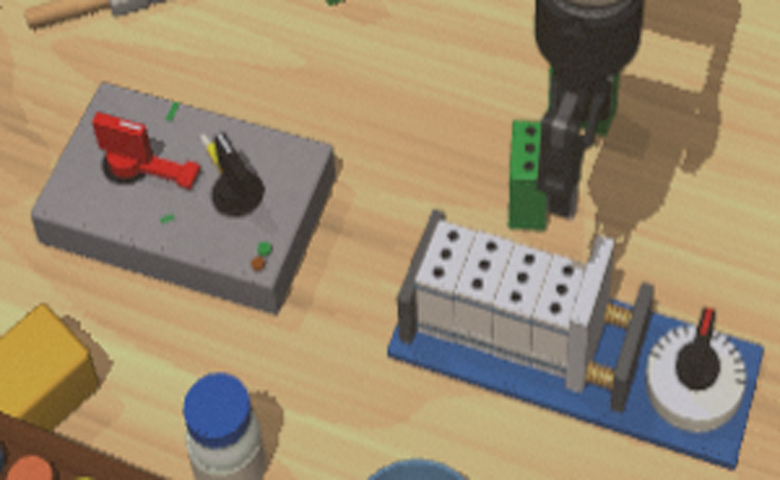

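```bash
python3 - <<'E'
from h import *
print(togo([.585,-.29,.25],2.9))
E
```

```text
(array([-0.1 , -0.6 , -1.29]), array([-0.0218,  0.3923, -0.046 ]))
```

Emit:
{"name": "jog_arm", "arguments": {"deltas": [[[0,0,-1.3],[-0.022,0.03,-0.04],0.06],[[0,0,-1.3],[-0.022,0.07,-0.04],0.06],[[0,0,-1.3],[-0.022,0.11,-0.04],0.06],[[0,0,-1.3],[-0.022,0.15,-0.04],0.06],[[0,0,-1.3],[-0.022,0.19,-0.04],0.06],[[0,0,-1.3],[-0.022,0.23,-0.04],0.06],[[0,0,-1.3],[-0.022,0.27,-0.04],0.06],[[0,0,-1.3],[-0.022,0.31,-0.04],0.06],[[0,0,-1.3],[-0.022,0.35,-0.04],0.06],[[0,0,-1.3],[-0.022,0.39,-0.04],0.06],[[0,0,-1.3],[-0.022,0.39,-0.04],0.06],[[0,0,-1.3],[-0.022,0.39,-0.04],0.06]]}}

```text
t: 32.52
tool_pos: [0.5819, -0.2895, 0.2373]
tool_rot: [-3.137, -0.074, 0.001]
contact_force: [-0.2, 0.1, -0.3]
opening: 0.0602
```

Emit:
{"name": "jog_arm", "arguments": {"deltas": [[[0,0,0],[0,0,0],0.06],[[0,0,0],[0,0,0],0.06]]}}

```text
t: 32.68
tool_pos: [0.5827, -0.2867, 0.2386]
tool_rot: [-3.138, -0.082, -0.001]
contact_force: [0.7, 0.3, -0.3]
opening: 0.0602
```

```bash
python3 - <<'E'
from h import *
im=get_image("wrist");save("zf",im);print(tool()[0],tool()[2]['tool_rot'])
E
```

```text
[ 0.58287996 -0.2865645   0.23890931] [-3.13852374e+00 -8.22128142e-02 -1.69643177e-03]
```

View pics/zf.png

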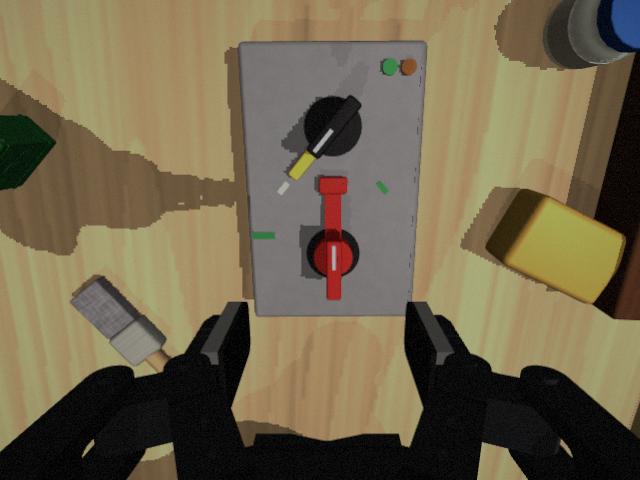

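```bash
python3 - <<'E'
from h import *
pose=campose("wrist")
q=plane("wrist",[(239,42),(426,42),(411,316),(257,316)],.04,pose);print(q.round(4),q.mean(0))
print(np.linalg.norm(q[0]-q[1]),np.linalg.norm(q[2]-q[3]),np.linalg.norm(q[0]-q[3]),np.linalg.norm(q[1]-q[2]))
a=q[:2].mean(0)-q[2:].mean(0);th=np.degrees(np.arctan2(a[1],a[0]));print("y dir",th)
print(plane("wrist",[(333,253),(333,126)],.042,pose))
print(plane("wrist",[(334,258),(323,140)],.08,pose))
u=a[:2]/np.linalg.norm(a[:2]);c=q.mean(0)[:2]
print("iso",c-.055*u,"sel",c+.055*u)
P=np.r_[c-.055*u,.057];print(togo(P,th-90),th)
E
```

```text
[[ 0.5058 -0.1553  0.04  ]
 [ 0.6516 -0.1476  0.04  ]
 [ 0.6669 -0.3841  0.04  ]
 [ 0.5203 -0.3916  0.04  ]] [ 0.58612465 -0.26964065  0.04      ]
0.14602366986650406 0.1468017129282304 0.23679724082842996 0.2370002844416576
y dir 93.6001243664
[[ 0.58889036 -0.32406349  0.042     ]
 [ 0.5826105  -0.21432082  0.042     ]]
[[ 0.58857463 -0.31563221  0.08      ]
 [ 0.57516101 -0.2242529   0.08      ]]
iso [ 0.58957824 -0.32453211] sel [ 0.58267105 -0.21474919]
(array([-0.11, -0.07, -0.6 ]), array([0.0045, 0.0386, 0.1818])) 93.6001243664
```

Emit:
{"name": "jog_arm", "arguments": {"deltas": [[[0,0,-0.5],[0.0045,0.0386,0.02],0.04],[[0,0,-0.5],[0.0045,0.0386,0.05],0.04],[[0,0,-0.5],[0.0045,0.0386,0.08],0.04],[[0,0,-0.5],[0.0045,0.0386,0.11],0.04],[[0,0,-0.5],[0.0045,0.0386,0.13],0.04],[[0,0,-0.5],[0.0045,0.0386,0.13],0.04],[[0,0,-0.5],[0.0045,0.0386,0.13],0.04]]}}

```text
t: 33.32
tool_pos: [0.589, -0.3246, 0.1081]
tool_rot: [-3.137, -0.096, 0.001]
contact_force: [0.4, -0.0, 0.6]
opening: 0.0401
```

```bash
python3 - <<'E'
from h import *
im=get_image("wrist");save("zg",im);print(tool()[0],togo([.589,-.3243,.058],3.4))
E
```

```text
[ 0.59013299 -0.32565451  0.11043   ] (array([-0.03, -0.14,  0.07]), array([-0.0012, -0.0014,  0.0524]))
```

View pics/zg.png

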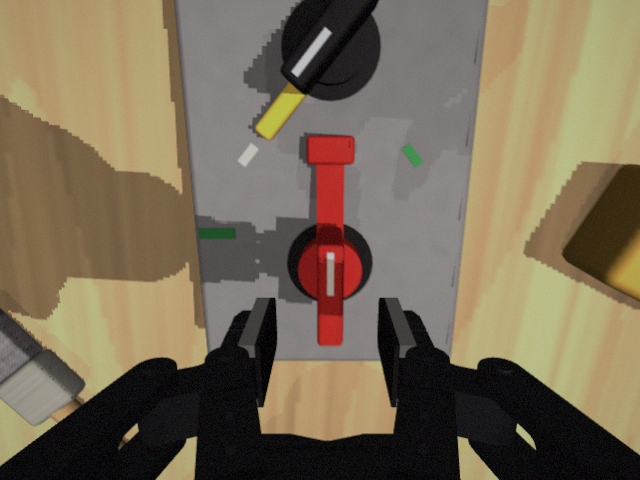

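Emit:
{"name": "jog_arm", "arguments": {"deltas": [[[0,0,0],[-0.001,-0.001,0.025],0.04],[[0,0,0],[-0.001,-0.001,0.045],0.04],[[0,0,0],[-0.001,-0.001,0.05],0.04],[[0,0,0],[-0.001,-0.001,0.05],0.04],[[0,0,0],[-0.001,-0.001,0.05],0.005],[[0,0,0],[-0.001,-0.001,0.05],0.005],[[0,0,0],[-0.001,-0.001,0.05],0.005],[[0,0,0],[-0.001,-0.001,0.05],0.005],[[0,0,0],[-0.001,-0.001,0.05],0.005]], "squeeze": 40}}

```text
t: 34.12
tool_pos: [0.5902, -0.3263, 0.0622]
tool_rot: [3.139, 0.093, 0.009]
contact_force: [1.6, 1.0, 6.6]
opening: 0.0112
```

Emit:
{"name": "jog_arm", "arguments": {"deltas": [[[0,0,-7],[0,-0.001,-0.002],0.005],[[0,0,-14],[0,-0.001,-0.002],0.005],[[0,0,-21],[0,-0.001,-0.002],0.005],[[0,0,-28],[0,-0.001,-0.002],0.005],[[0,0,-35],[0,-0.001,-0.002],0.005],[[0,0,-42],[0,-0.001,-0.002],0.005],[[0,0,-49],[0,-0.001,-0.002],0.005],[[0,0,-56],[0,-0.001,-0.002],0.005],[[0,0,-63],[0,-0.001,-0.002],0.005],[[0,0,-70],[0,-0.001,-0.002],0.005],[[0,0,-75],[0,-0.001,-0.002],0.005],[[0,0,-75],[0,-0.001,-0.002],0.005]]}}

```text
t: 35.12
tool_pos: [0.5905, -0.3259, 0.0623]
tool_rot: [2.429, 1.983, 0.007]
contact_force: [6.8, -4.0, -3.3]
opening: 0.0112
```

```bash
python3 - <<'E'
from h import *
im=get_image("wrist");save("zh",im);print(tool()[0],togo([.589,-.3243,.058],3.4+74.5),tool()[2]['contact_force'],tool()[2]['wrist_torque'])
E
```

```text
[ 0.59044    -0.32589839  0.06229466] (array([0.44, 0.03, 0.43]), array([ 0.0013, -0.0018,  0.0043])) [ 6.8692931  -4.27270503 -3.37293271] [-0.5616617  -0.99811112 -0.42475842]
```

View pics/zh.png

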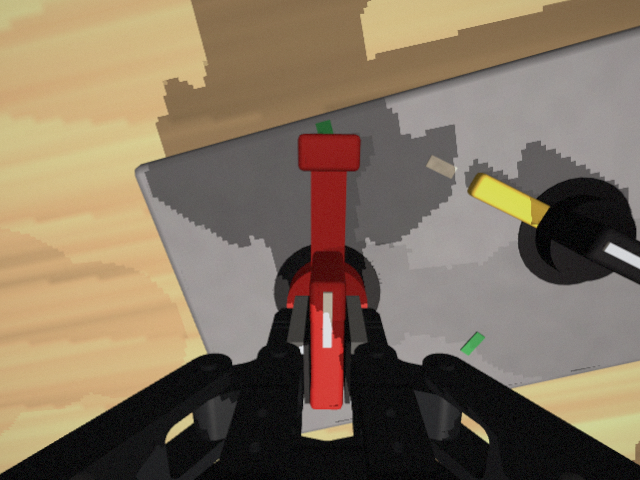

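Emit:
{"name": "jog_arm", "arguments": {"deltas": [[[0,0,0],[0,0,0],0.04],[[0,0,0],[0,0,0],0.04],[[0,0,0],[0,0,0],0.04],[[0,0,0],[0,0,-0.03],0.04],[[0,0,0],[0,0,-0.07],0.04],[[0,0,7],[0,0,-0.1],0.04],[[0,0,14],[0,0,-0.1],0.04],[[0,0,21],[0,0,-0.1],0.04],[[0,0,28],[0,0,-0.1],0.04],[[0,0,35],[0,0,-0.1],0.04],[[0,0,42],[0,0,-0.1],0.04],[[0,0,49],[0,0,-0.1],0.04]]}}

```text
t: 36.17
tool_pos: [0.5879, -0.3243, 0.1613]
tool_rot: [-3.04, -0.788, -0.002]
contact_force: [-0.3, 0.4, -0.5]
opening: 0.0403
```

```bash
python3 - <<'E'
from h import *
print(tool()[0],togo([.5827,-.2146,.12],-36.7))
E
```

```text
[ 0.5879134  -0.32432963  0.16125965] (array([-9.000e-02, -5.000e-02,  6.576e+01]), array([ 0.0487, -0.0984,  0.0414]))
```

Emit:
{"name": "jog_arm", "arguments": {"deltas": [[[0,0,7],[0.01,-0.02,0],0.04],[[0,0,14],[0.02,-0.04,0],0.04],[[0,0,21],[0.03,-0.06,0],0.04],[[0,0,28],[0.04,-0.08,0],0.04],[[0,0,35],[0.0487,-0.0984,0.02],0.04],[[0,0,42],[0.0487,-0.0984,0.03],0.04],[[0,0,49],[0.0487,-0.0984,0.04],0.04],[[0,0,56],[0.0487,-0.0984,0.04],0.04],[[0,0,63],[0.0487,-0.0984,0.04],0.04],[[0,0,66],[0.0487,-0.0984,0.04],0.04],[[0,0,66],[0.0487,-0.0984,0.04],0.04],[[0,0,66],[0.0487,-0.0984,0.04],0.04]]}}

```text
t: 37.17
tool_pos: [0.5822, -0.2148, 0.1215]
tool_rot: [-2.982, 0.983, -0.001]
contact_force: [-0.4, 0.1, -0.9]
opening: 0.0402
```

```bash
python3 - <<'E'
from h import *
im=get_image("wrist");save("zi",im);print(tool()[0],togo([.5827,-.2146,.060],-36.7))
E
```

```text
[ 0.58229239 -0.21477166  0.12148688] (array([-0.11, -0.02,  0.18]), array([ 0.0002, -0.0003,  0.0615]))
```

View pics/zi.png

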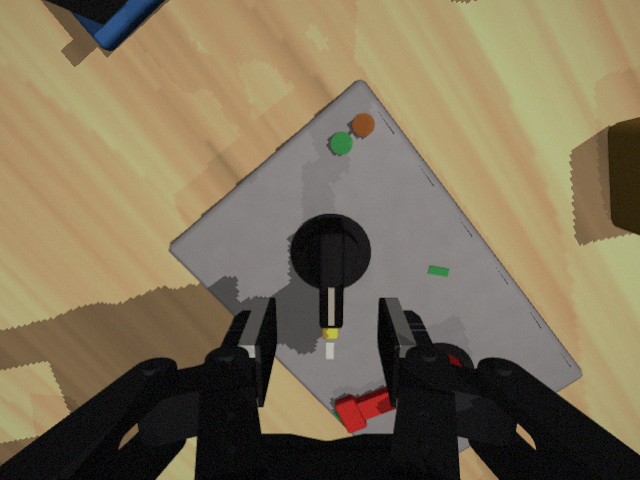

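Emit:
{"name": "jog_arm", "arguments": {"deltas": [[[0,0,0],[0,0,0.03],0.04],[[0,0,0],[0,0,0.05],0.04],[[0,0,0],[0,0,0.06],0.04],[[0,0,0],[0,0,0.06],0.04],[[0,0,0],[0,0,0.06],0.005],[[0,0,0],[0,0,0.059],0.005],[[0,0,0],[0,0,0.058],0.005],[[0,0,0],[0,0,0.058],0.005],[[0,0,0],[0,0,0.058],0.005]], "squeeze": 40}}

```text
t: 37.97
tool_pos: [0.5839, -0.2156, 0.0646]
tool_rot: [-2.982, 0.986, -0.009]
contact_force: [4.7, -2.2, -6.1]
opening: 0.0112
```

Emit:
{"name": "jog_arm", "arguments": {"deltas": [[[0,0,-7],[0,0,0],0.005],[[0,0,-14],[0,0,0],0.005],[[0,0,-21],[0,0,0],0.005],[[0,0,-28],[0,0,0],0.005],[[0,0,-35],[0,0,0],0.005],[[0,0,-42],[0,0,0],0.005],[[0,0,-49],[0,0,0],0.005],[[0,0,-56],[0,0,0],0.005]]}}

```text
t: 38.63
tool_pos: [0.5835, -0.2156, 0.0646]
tool_rot: [3.094, 0.538, 0.006]
contact_force: [1.9, -2.9, -5.1]
opening: 0.0107
```

Emit:
{"name": "jog_arm", "arguments": {"deltas": [[[0,0,-7],[0,0,0],0.005],[[0,0,-14],[0,0,0],0.005],[[0,0,-21],[0,0,0],0.005],[[0,0,-24],[0,0,0],0.005],[[0,0,-24],[0,0,0],0.005]]}}

```text
t: 39.05
tool_pos: [0.5834, -0.2157, 0.0646]
tool_rot: [2.916, 1.161, 0.005]
contact_force: [3.1, -2.6, -3.3]
opening: 0.0114
```

```bash
python3 - <<'E'
from h import *
im=get_image("wrist");save("zj",im);print(tool()[0],togo([.5827,-.2146,.060],43.5),tool()[2]['contact_force'],tool()[2]['wrist_torque'])
E
```

```text
[ 0.58334838 -0.21573716  0.06459688] (array([ 0.19, -0.12, -0.16]), array([ 0.0003, -0.0013,  0.0046])) [ 2.49586363 -3.32512651 -3.71262771] [-0.66020769 -0.26302764 -0.00961011]
```

View pics/zj.png

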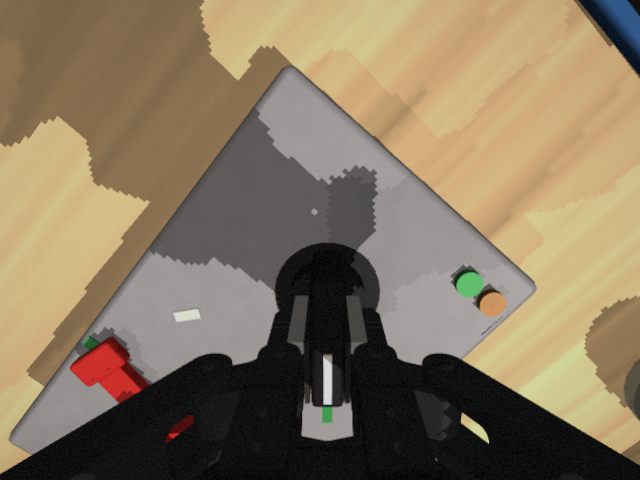

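Emit:
{"name": "jog_arm", "arguments": {"deltas": [[[0,0,0],[0,0,0],0.04],[[0,0,0],[0,0,0],0.04],[[0,0,0],[0,0,0],0.04],[[0,0,0],[0,0,-0.03],0.04],[[0,0,0],[0,0,-0.07],0.04],[[0,0,0],[0,0,-0.11],0.04],[[0,0,0],[-0.03,0,-0.14],0.04],[[0,0,0],[-0.06,-0.02,-0.16],0.04],[[0,0,0],[-0.09,-0.04,-0.16],0.04],[[0,0,0],[-0.1,-0.05,-0.16],0.04],[[0,0,0],[-0.1,-0.05,-0.16],0.04],[[0,0,0],[-0.1,-0.05,-0.16],0.04]]}}

```text
t: 40.1
tool_pos: [0.4751, -0.2472, 0.2237]
tool_rot: [-2.919, -1.16, -0.005]
contact_force: [-0.3, 0.1, 0.1]
opening: 0.0401
```

```bash
python3 - <<'E'
from h import *
im=get_image("wrist");save("zk",im);print(tool()[0],tool()[2]['contact_force'])
s=get_image("scene");save("zk_s",cv2.resize(s[190:350,130:430],None,fx=2.6,fy=3,interpolation=cv2.INTER_CUBIC))
t=get_image("top");save("zk_t",cv2.resize(t[150:350,220:480],None,fx=3,fy=3,interpolation=cv2.INTER_CUBIC))
E
```

```text
[ 0.47559064 -0.24713595  0.22338049] [0.22586419 0.03218612 0.16501625]
```

View pics/zk.png

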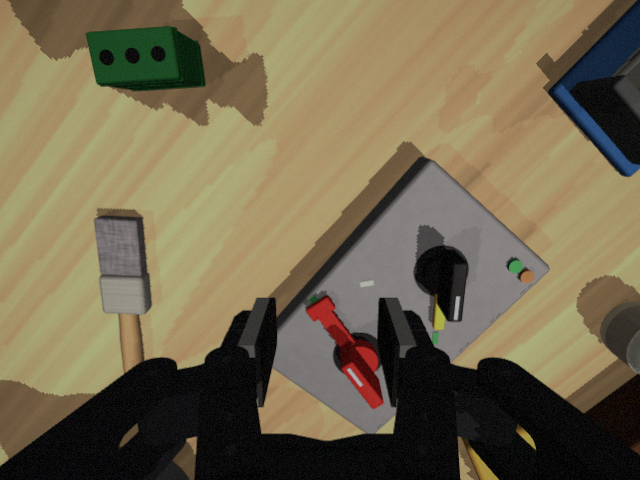

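View pics/zk_s.png

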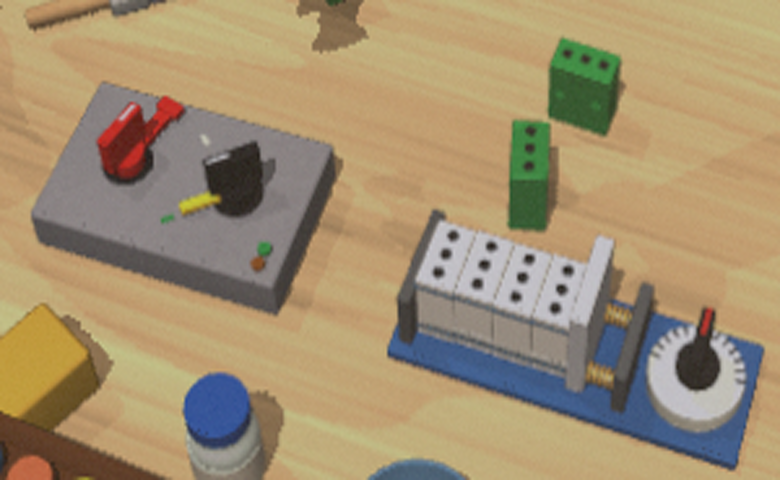

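View pics/zk_t.png

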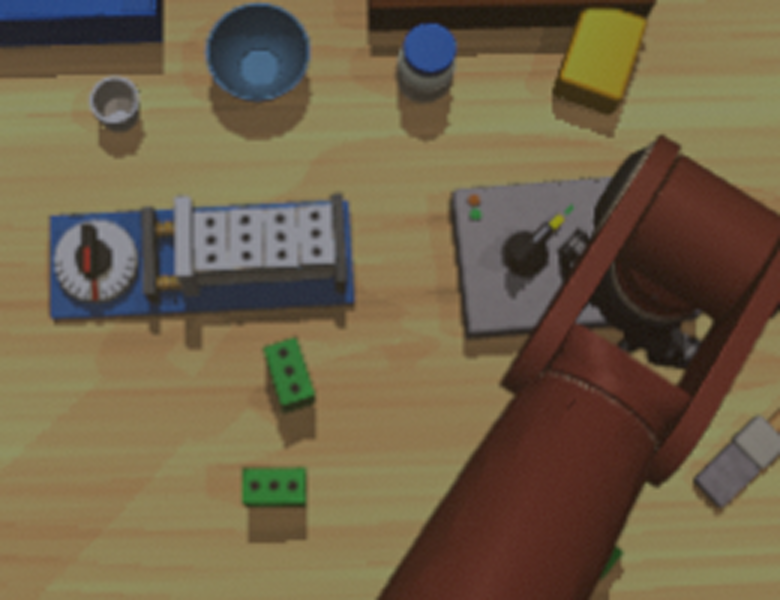

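```bash
python3 - <<'E'
from station import job
print(job.finish_job())
E
```

```text
the job is handed in; nothing more can be done
None
```

The job is done and handed in at about 40 s of the 192 s allowed; `finish_job` gives no verdict.

**What I did**
1. With the magazine empty, I turned the dial about 43° to the red zero mark.
2. I loaded all four blue-and-white bricks one at a time, pressing the carriage back with the held brick and then lowering it.
3. I turned the isolator to its green mark, then the selector to its green mark.

**Last checks (by picture only; joint values can't be read directly)**
- **Bricks:** all four stand square, side by side between stop and carriage, and centred to within a few mm.
- **Dial:** the pointer lined up with the zero mark both before and after I released the knob. It looked unchanged in the last pictures.
- **Isolator and selector:** both point at their green marks.
- **Surroundings:** the bystanders and the green look-alikes look untouched, and the gripper hangs clear with about 0 N contact.

**What disagreed**
- When brick 2 met the bed, the tool was about 4 mm higher than I expected, with about 11 N upward force. I had underestimated the grip height; the pictures after release show it fully seated.
- Different views put the magazine's position 2–3 mm apart, well inside the 15 mm tolerance.

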